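# Set up the tofu stall's display guard

### The job

Get the tofu display ready for trade: stand every tub upright on the tray inside the guard, and hang every price ticket astride the ticket rail on the customers' side. Take the washed end door from the rack, lower it gently with the door standing open so that both hinge knuckles drop fully onto their pins, then swing it shut under its catch. Leave the dish, bowl and jar alone.

Things in the scene. Friction and masses are not known exactly. Their poses are not given: they have to be found in the camera images.
- guard: Display guard, fixed: steel tray with low white walls, 170 (x) x 330 mm (y). Origin: under its middle, on the counter. x away from the robot to the customers, y left, z up. Near wall (x -81 mm) and left end wall (y 161), 8 mm thick, tops 95 mm above the counter; low kerb (x 81), top 54 mm. Right end (y -165) is the doorway: near post 116 mm high, far post 138 mm. Open on top.
- guard_tray (a point): Centre of the tray's top face, 12 mm above the counter; frame parallel to body guard. The clear floor for the tubs is x -77 to 77 mm, y -165 to 157 mm in this frame.
- pin_lower (a point): Lower hinge pin, centre of the shoulder at its foot, 20 mm above the counter: upright steel pin 20 mm long, 9.2 mm thick at the foot, 8 mm at 13 mm up, then tapering to 3 mm. Both pins stand on one vertical axis beside the near post (guard x -81, y -183 mm), on brackets 16 mm wide and 6 mm thick that reach from 8 mm beyond the axis back to the post.
- pin_upper (a point): Upper hinge pin, alike, shoulder 94 mm and tip 114 mm above the counter. Its bracket roofs the lower pin, so the door must come in sideways from the open space to the right of the doorway, raised 22 to 48 mm above its seated height (lower knuckle passing between the brackets), then straight down.
- latch (a point): Where the point door_free lies when the door is shut: by the far post, 170 mm from the hinge axis along guard x, 68 mm up. A rubber stop ends the swing. A catch plate 132 to 138 mm above the counter covers the last 19 mm of the shut door's top, 12 mm above it: a shut door cannot be set on or lifted off; hang it open by 30 to 100 degrees, then push it shut.
- rail_mid (a point): Middle of the ticket rail: round steel bar 16 mm thick, 310 mm long along guard y, its axis 125 mm above the counter, 34 mm outside the kerb on the customers' side, on a 10 mm post at each end (150 mm from the middle). Frame parallel to the guard's.
- door: Lift-off end door, loose, 240 g: white panel 158 long, 12 thick, 104 mm high, with two knuckles. Origin: middle of its bottom edge. x along the panel from hinge edge to free edge, z up. Starts upright in the rack. Shut: its x lies along guard x; opening turns it clockwise seen from above, towards guard -y. Swings freely, stays where left; hinge play lets the free end sag up to 10 mm.
- door_top (a point): Middle of the door's top edge, above its centre of mass; here it can be pinched from above across its 12 mm thickness. 120 mm above the counter when the door is seated (bottom edge 16 mm). Axes as body door.
- knuckle_lower (a point): Lower knuckle of the door: upright steel tube 19 mm outside, 11 mm inside, 18 mm long, in the panel's mid-plane, its axis 91 mm from the door's middle (12 mm beyond the panel). The point is the centre of its lower end, 4 mm above the bottom edge; fully down it meets point pin_lower.
- knuckle_upper (a point): Upper knuckle, alike, 74 mm above the lower one, its lower end 26 mm below the door's top edge; fully down it meets point pin_upper.
- door_free (a point): Middle of the door's free edge, half-way up, 79 mm from the door's middle, 170 mm from the knuckle axis.
- rack_slot (a point): Fixed board rack, wood base 140 x 84 x 10 mm, wire dividers 58 mm high above the counter. The point: top of the base, mid-slot. x along the slot, y across it. The slot (17 mm wide between divider wires, 90 mm long) holds the door, which rests on the base; raise it over 50 mm to come clear. An empty slot lies on its -y side.
- pan: Bystander: white enamel dish, 170 mm across, 30 mm high. Origin under its middle. Leave alone.
- jar: Bystander: jar with a yellow cap, 60 mm thick, 100 mm high. Origin under its middle. Leave alone.
- bowl: Bystander: blue bowl, 120 mm across, 60 mm high. Origin under its middle. Leave alone.
- tub1_mid (a point): Tofu tub 1 (may be absent): closed white plastic box with a lid, 100 mm (its x) x 60 mm (its y) x 80 mm high, 0.3 to 0.55 kg, standing on the counter left of the guard. The point is its centre, 40 mm above its base.
- ticket1_mid (a point): Price ticket 1 (may be absent): blank rigid black tent of 3 mm sheet, 70 mm long (its x), 74 mm high, 90 g, open below, standing on the counter between robot and guard. Flat ridge 26 mm wide (20 inside); legs splay 8 degrees each, 46 mm over the feet (40 inside). The point is midway between the legs, 37 mm above the feet (36 mm over the legs there), 34 mm below the ridge's underside.
- tub2_mid (a point): Tofu tub 2 (may be absent): closed white plastic box with a lid, 100 mm (its x) x 60 mm (its y) x 80 mm high, 0.3 to 0.55 kg, standing on the counter left of the guard. The point is its centre, 40 mm above its base.
- ticket2_mid (a point): Price ticket 2 (may be absent): blank rigid black tent of 3 mm sheet, 70 mm long (its x), 74 mm high, 90 g, open below, standing on the counter between robot and guard. Flat ridge 26 mm wide (20 inside); legs splay 8 degrees each, 46 mm over the feet (40 inside). The point is midway between the legs, 37 mm above the feet (36 mm over the legs there), 34 mm below the ridge's underside.
- tub3_mid (a point): Tofu tub 3 (may be absent): closed white plastic box with a lid, 100 mm (its x) x 60 mm (its y) x 80 mm high, 0.3 to 0.55 kg, standing on the counter left of the guard. The point is its centre, 40 mm above its base.
- ticket3_mid (a point): Price ticket 3 (may be absent): blank rigid black tent of 3 mm sheet, 70 mm long (its x), 74 mm high, 90 g, open below, standing on the counter between robot and guard. Flat ridge 26 mm wide (20 inside); legs splay 8 degrees each, 46 mm over the feet (40 inside). The point is midway between the legs, 37 mm above the feet (36 mm over the legs there), 34 mm below the ridge's underside.

How it is judged:
By the outcome, as a careful person would: the job done as asked, in the order asked, and still so for the second after the job is handed in, with the robot touching nothing.
Of tub1, tub2, tub3 only 2 to 3 are there at a start; the rules pass over those that are not, and their reading is None.
Of ticket1, ticket2, ticket3 only 2 to 3 are there at a start; the rules pass over those that are not, and their reading is None.
At some moment in a run one of tub1, tub2, tub3 may be knocked a few centimetres aside while the robot is not near it.
It also fails if it takes over 210 s, if anything falls off the work surface, if the arm or the gripper's body presses on something with over 40 N, if the wrist force passes 120 N, or if a joint passes its speed limit or range.

### The arm

A 6-joint arm with a two-finger parallel gripper is mounted at the origin on the work surface. World frame = base frame: x ahead of the robot, y to its left, z up, the work surface at z = 0. Lengths are in mm, angles in rad, forces in N, time in s.
With the tool pointing down it reaches from about 400 to 925 mm from the base axis. Payload 12.5 kg.
Tool frame: the origin (TCP) lies between the finger pads; the fingertips stand 25 mm ahead of it and the grasp point (between the pads) lies 6 mm ahead of it; z points along the fingers, y is the line along which they close (so a half turn about z gives the same grasp; the last joint's range is limited). The gripper opens to 95 mm and grips with 3 to 60 N. Pads are 20 mm wide; open, the fingers measure 119 mm over their backs; the gripper's body (75 mm by 180 mm) begins 59 mm behind the grasp point.
Start: joints at [1.071, 0.491, 1.559, -0, 1.092, -0.106], TCP at [239.798, 577.186, 214.961] pointing down, gripper open.
Joint ranges: [-3.1, 3.1], [-0.84, 2.19], [0.05, 2.79], [-1.13, 4.28], [0.06, 2.93], [-2.69, 2.69]. Speed limits (rad/s): [2.22, 2.22, 2.79, 3.14, 3.14, 3.14].

### API

Orientations are given as [roll, pitch, yaw] about the fixed x, y, z axes, in that order (R = Rz(yaw) Ry(pitch) Rx(roll)).
In Python, from cell import state, read_camera, job_done, cut_out gives the robot as it stands. The module is installed in compiled form; this text tells all that it offers.
- The arm moves only by the tool jog_arm, never from a script. Its argument "motion" is a list of rows, each a list of 2 entries, a list of its own where there are three numbers: the shift along the tool's x, y, z in mm, then the turn about the tool's z in rad. A call has 1 to 5 rows; each row is the pose to reach, as a shift and turn from the pose commanded when the call began, along the tool's axes at that moment; what a row does not reach only later rows make up. A row lasts 1/10 s, in which the tool goes at most 50 mm and 8.59 degrees, less where a joint would pass 70% of its speed; a pose out of reach is approached as far as the arm can. A call with a gripper value outside its range is refused whole. "grip" is the closure, from 0 (fully open) to 1 (shut), set as the call begins (left out, the last holds). The fingers move at their own pace and stop on an object; the grip force is fixed at half the most. Time passes only in rows, so rows that repeat a pose let the fingers close. It gives the time, the measured TCP pose, the force, the opening and the grip force at its end, in the units of the state.
- state(): the state, without advancing time (a new reading comes with each control period).
- read_camera(name): name is "scene" or "top" or "wrist"; returns a dict with "img" (400x640x3 uint8, blue, green, red), "vertical_fov" (degrees; the focal length in pixels is half the picture's height over the tangent of half this angle, whatever the lens; pixels are square), "cx", "cy" (the principal point, pixels), "extrinsics" (4x4, takes a point from camera to world coordinates). Camera axes: x right, y up, looking along -z (the intrinsics and any distortion apply to the point x, -y, -z); pixel columns grow to the right and rows downward; lengths in mm; the calibration is good to about 2 mm. A picture is of the moment at which its call begins. There is no depth.
- job_done(): hands the job in; it is judged then, once.
Trained networks look in a picture, given as the dict that the camera call returned (one of the last four; its "shot" number tells which), for a name from the list of things; names that differ only in an ending like _2 or _b are one class to them, and where a whole thing is asked for, a point or a joint stands for the part that bears it (a point fixed in the world has none). Each returns a list of dicts, best first, with "p" (0 to 1); they miss things now and then, are a little off and sometimes report something else, mostly with a low value. They report only what shows in the picture. A call takes as long as a camera call.
- cut_out(name, picture): "region" (400x640 bool, what is visible of it) and "box" ([left, top, right, bottom] in pixels, round what is visible of it).
The state is a dict: "t": time; "joints": joint angles; "qvel": joint speeds; "tau": joint torques, N m; "eef_pos": TCP position; "tcp_rot": TCP orientation; "ft_force": force on the tool from outside, world axes, zero at the start; "moment": the same for the moment, N m; "opening": opening from 0.0 (shut) to 1.0 (fully open); "grip_force": force on a finger pad.
Only numpy, scipy, OpenCV 4.12 (cv2) and the standard library are available. Lean on these libraries where they do the work, as an engineer would, in place of code of your own. Each camera call takes 0.05 s, during which the arm holds its last target. There are 200 camera calls.

## Working session

There is one attempt and no reset: what is moved stays moved. The work goes in short steps, Python scripts to look and compute and a tool call to move; the robot and the scene stay as the last step left them, time stands still between calls to the robot, and variables do not carry over. Pictures are saved under pics/ and viewed, at most 14 in all, crops included, and the job is handed in when it is done.

Besides the shell and the picture viewer there is one more tool, called after "Request:" as a command line: name --argument value ..., lists and objects as JSON in quotes. jog_arm: Moves the arm, as the interface text tells. Its arguments: {"type":"object","properties":{"motion":{"type":"array"},"grip":{"type":"number"}},"required":["motion"]}

```bash
mkdir -p pics; cat > h.py <<'E'
import numpy as np, cv2
from cell import state, read_camera, cut_out, job_done
def K(p):
    f=p["img"].shape[0]/2/np.tan(np.radians(p["vertical_fov"])/2); return f,p["cx"],p["cy"]
def onplane(p,uv,z):
    f,cx,cy=K(p); E=np.array(p["extrinsics"]); d=E[:3,:3]@np.array([(uv[0]-cx)/f,-(uv[1]-cy)/f,-1.]); o=E[:3,3]
    return o+d*(z-o[2])/d[2]
def proj(p,X):
    f,cx,cy=K(p); E=np.array(p["extrinsics"]); c=(np.asarray(X,float)-E[:3,3])@E[:3,:3]
    return np.stack([cx+f*c[...,0]/-c[...,2], cy-f*c[...,1]/-c[...,2]],-1)
E
python3 - <<'E'
from h import *
ks=None
for n in ["scene","top","wrist"]:
    p=read_camera(n); cv2.imwrite(f"pics/{n}0.png",p["img"]); print(n,[k for k in p if k!="img"],K(p),np.round(p["extrinsics"],3).tolist())
    if n!="wrist":
      for o in ["guard","door","rack_slot","tub1_mid","ticket1_mid","pan","jar","bowl"]:
        for r in cut_out(o,p): print(o,round(r["p"],2),np.round(r["box"]).tolist())
print(state())
E
```

```text
scene ['vertical_fov', 'cx', 'cy', 'extrinsics', 'shot'] (np.float64(423.0180723083683), 322.78750315817507, 204.93982531762893) [[0.101, -0.843, 0.528, 1149.587], [0.995, 0.086, -0.053, -86.696], [-0.001, 0.531, 0.847, 1063.126], [0.0, 0.0, 0.0, 1.0]]
guard 0.89 [251.0, 174.0, 396.0, 272.0]
guard 0.68 [178.0, 154.0, 245.0, 195.0]
door 0.94 [176.0, 152.0, 248.0, 194.0]
door 0.46 [321.0, 162.0, 336.0, 186.0]
rack_slot 0.73 [198.0, 174.0, 245.0, 201.0]
tub1_mid 0.18 [253.0, 175.0, 396.0, 276.0]
ticket1_mid 0.68 [320.0, 163.0, 337.0, 184.0]
ticket1_mid 0.56 [178.0, 155.0, 247.0, 191.0]
pan 0.82 [134.0, 204.0, 196.0, 258.0]
jar 0.76 [428.0, 257.0, 459.0, 291.0]
bowl 0.83 [194.0, 257.0, 241.0, 301.0]
bowl 0.66 [133.0, 203.0, 193.0, 258.0]
bowl 0.65 [196.0, 171.0, 244.0, 204.0]
top ['vertical_fov', 'cx', 'cy', 'extrinsics', 'shot'] (np.float64(362.4604752884026), 318.8991111577035, 197.0094344669737) [[0.025, 0.993, -0.117, 411.784], [-1.0, 0.026, 0.008, -39.352], [0.011, 0.116, 0.993, 1237.109], [0.0, 0.0, 0.0, 1.0]]
guard 0.82 [254.0, 152.0, 374.0, 226.0]
door 0.67 [376.0, 240.0, 435.0, 
[... 528 characters left out ...]
 0.0, 1.0]]
{'t': 0.95, 'joints': array([ 1.07139118e+00,  4.90865990e-01,  1.55891868e+00, -1.41028033e-05,
        1.09167552e+00, -1.05623167e-01]), 'qvel': array([-1.44970910e-03,  1.29607377e-03, -6.22134027e-05, -4.36002250e-04,
        6.36368869e-04, -1.57248837e-03]), 'tau': array([-7.15444548e-05, -6.12469769e+01, -2.58424455e+01,  6.91729272e-02,
        4.47028724e-02, -3.64127698e-05]), 'eef_pos': array([239.8044698 , 577.17936511, 214.97563803]), 'tcp_rot': array([3.14146225e+00, 2.64111369e-05, 2.74781717e+00]), 'ft_force': array([-0.00706537,  0.71392504,  1.16002931]), 'moment': array([-0.00202015, -0.07854187, -0.01770089]), 'grip_force': 0.0, 'opening': 1.0002996800103985}
```

View pics/scene0.png

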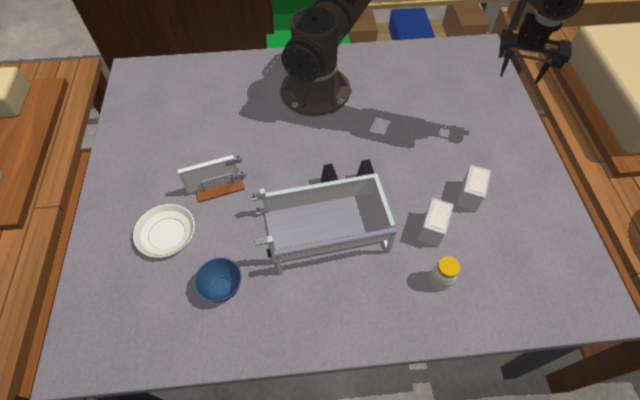

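View pics/top0.png

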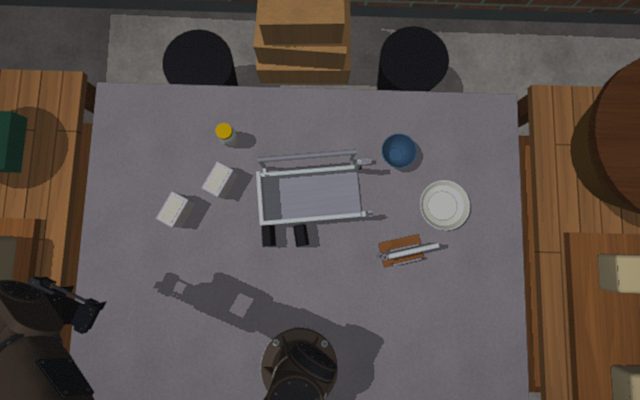

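The scene has 2 white tubs (top view at 217,180 and 173,210), 2 black tickets (268,236 and 302,236), and the door in the rack at about (410,252) with its knuckles towards the guard. I'll get coarse positions, then take closer wrist views.

```bash
cat >> h.py <<'E'
def go(x,y,z,yaw,cur=None):
    """tool-frame shift and turn from cur (x,y,z,yaw) to target TCP; yaw modulo pi"""
    if cur is None:
        s=state(); cur=[*s["eef_pos"],s["tcp_rot"][2]]
    c,s_=np.cos(cur[3]),np.sin(cur[3]); d=np.array([x,y,z])-cur[:3]
    t=-(yaw-cur[3]); t=(t+np.pi/2)%np.pi-np.pi/2
    sh=np.array([c*d[0]+s_*d[1], s_*d[0]-c*d[1], -d[2]])
    print("shift",np.round(sh,1).tolist(),"turn",round(float(t),4),"rows",int(np.ceil(max(np.linalg.norm(sh)/50,abs(np.degrees(t))/8.59))))
E
python3 - <<'E'
from h import *
p=read_camera("top")
for n,uv,z in [("tubA",(217,180),80),("tubB",(173,210),80),("tkA",(268,236),60),("tkB",(302,236),60),("gNL",(258,223),95),("gNR",(362,213),95),("gFL",(258,172),95),("gFR",(360,165),60),("railL",(258,157),125),("railR",(356,151),125),("doorH",(380,255),110),("doorF",(438,246),114),("pan",(445,206),15),("bowl",(399,151),30),("jar",(224,131),100)]:
    print(n,np.round(onplane(p,uv,z)[:2]))
go(420,60,420,0)
E
```

```text
tubA [594. 281.]
tubB [494. 415.]
tkA [419. 112.]
tkB [422.   3.]
gNL [459. 141.]
gNR [ 499. -186.]
gFL [621. 148.]
gFR [ 660. -182.]
railL [663. 145.]
railR [ 691. -161.]
doorH [ 369. -241.]
doorF [ 401. -419.]
pan [ 536. -478.]
bowl [ 719. -319.]
jar [751. 262.]
shift [-364.8, -408.5, -205.0] turn -0.3938 rows 12
```

Request:
jog_arm --motion '[[[-155,-175,-85],0],[[-155,-175,-85],0],[[-155,-175,-85],0],[[-155,-175,-85],0],[[-155,-175,-85],0]]'

```text
t: 1.5
eef_pos: [315.9, 354.3, 300.7]
tcp_rot: [3.141, 0.0, 2.748]
ft_force: [0.4, -1.0, -1.2]
opening: 0.996
grip_force: 0.0
```

Request:
jog_arm --motion '[[[-155,-175,-85],0],[[-155,-175,-85],0],[[-155,-175,-85],0],[[-155,-175,-85],0],[[-155,-175,-85],0]]'

```text
t: 2.0
eef_pos: [391.8, 133.1, 386.0]
tcp_rot: [3.141, 0.001, 2.748]
ft_force: [1.9, 0.3, -0.1]
opening: 1.003
grip_force: 0.0
```

Request:
jog_arm --motion '[[[-55,-58,-35],-0.394],[[-55,-58,-35],-0.394],[[-55,-58,-35],-0.394],[[-55,-58,-35],-0.394],[[-55,-58,-35],-0.394]]'

```text
t: 2.5
eef_pos: [420.0, 60.5, 419.7]
tcp_rot: [3.141, -0.0, 3.138]
ft_force: [0.8, 0.7, -0.2]
opening: 1.002
grip_force: 0.0
```

```bash
python3 - <<'E'
from h import *
s=state(); print(s["t"],s["eef_pos"],s["tcp_rot"],s["joints"])
p=read_camera("wrist"); cv2.imwrite("pics/w1.png",p["img"]); print(np.round(p["extrinsics"],3).tolist())
np.save("w1.npy",p,allow_pickle=True)
for o in ["guard","door","rack_slot","tub1_mid","ticket1_mid","jar"]:
    for r in cut_out(o,p): print(o,round(r["p"],2),np.round(r["box"]).tolist())
E
```

```text
2.5 [420.03712401  60.54858184 419.70316749] [ 3.14135547e+00 -2.91298311e-04  3.13772247e+00] [-1.29043449e-02  2.79823556e-02  1.66283721e+00  2.36234733e-04
  1.45106652e+00 -1.57985870e+00]
[[0.003, -0.969, -0.247, 351.935], [1.0, 0.003, 0.001, 60.463], [-0.0, -0.247, 0.969, 589.177], [0.0, 0.0, 0.0, 1.0]]
guard 0.95 [151.0, 178.0, 373.0, 319.0]
door 0.93 [13.0, 126.0, 153.0, 160.0]
rack_slot 0.84 [66.0, 108.0, 158.0, 166.0]
tub1_mid 0.62 [14.0, 123.0, 155.0, 162.0]
ticket1_mid 0.18 [155.0, 177.0, 372.0, 317.0]
jar 0.63 [400.0, 295.0, 430.0, 316.0]
```

View pics/w1.png

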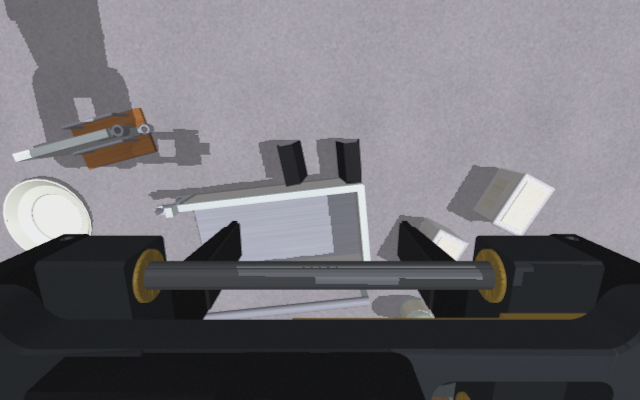

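w1 shows the tubs at about (520,200) and (447,243), partly hidden. The tickets are at (290,160) and (347,160), and the door top runs from (20,155) to (145,128) with its knuckle end at right. The hinge brackets are at about (168,210). I'll enlarge crops to get the edges.

```bash
python3 - <<'E'
from h import *
a=cv2.imread("pics/w1.png"); t=cv2.imread("pics/top0.png")
def cr(i,x,y,w,h): return cv2.resize(i[y:y+h,x:x+w],(400,300),interpolation=cv2.INTER_CUBIC)
m=np.vstack([np.hstack([cr(a,270,120,120,90),cr(a,5,95,160,120)]),np.hstack([cr(t,150,150,100,75),cr(t,250,145,140,105)])])
for k in range(0,800,50): cv2.line(m,(k,0),(k,4),(0,0,255),1); 
cv2.imwrite("pics/m1.png",m)
E
```

```text
(no output)
```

View pics/m1.png

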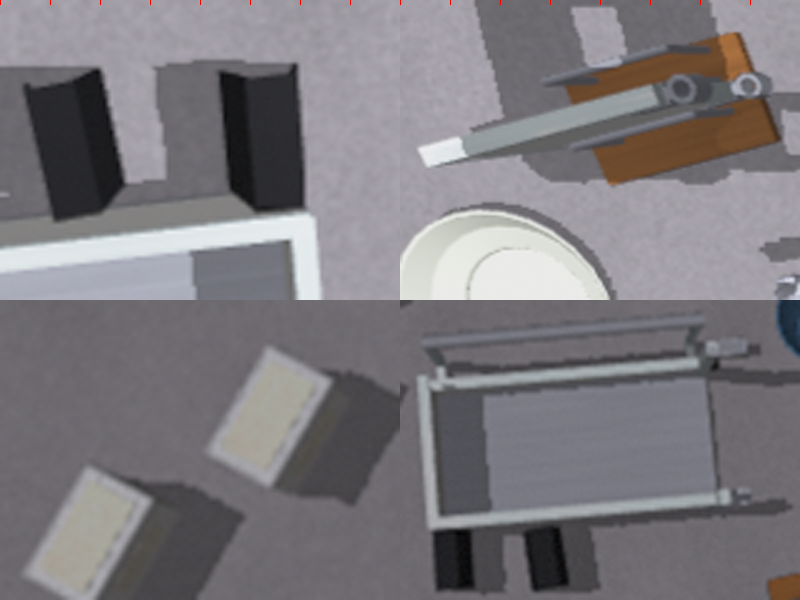

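The crops show the ticket ridges, both tub tops and the guard wall outline clearly. I'll turn those points into poses.

```bash
python3 - <<'E'
from h import *
from scipy.optimize import least_squares
T=read_camera("top"); W=np.load("w1.npy",allow_pickle=True).item()
def rect(p,q,z,name):
    P=np.array([onplane(p,u,z)[:2] for u in q]); e=np.roll(P,-1,0)-P
    print(name,"c",np.round(P.mean(0),1),"sides",np.round(np.linalg.norm(e,axis=1),1),"dirs",np.round([np.arctan2(*v[::-1])%np.pi for v in e],3))
rect(T,[(217,161.25),(233,170.5),(218,197),(201.75,187.5)],80,"tubA")
rect(T,[(172.5,191.25),(188,199.5),(172.5,226),(156.25,218)],80,"tubB")
c=lambda L:[(x/3.333+270,y/3.333+120) for x,y in L]
rect(W,c([(25,85),(75,80),(105,210),(55,220)]),74,"tkA")
rect(W,c([(245,78),(298,68),(303,208),(255,210)]),74,"tkB")
obs=[(T,(260.5,225.2),(-85,165,95)),(T,(256.3,172),(85,165,95)),(T,(258.4,160.4),(115,155,125)),(T,(356,152.7),(115,-155,125)),(W,(364.5,184.5),(-85,165,95))]
def g(v,P):
    c,s=np.cos(v[2]),np.sin(v[2]); return np.array([v[0]+c*P[0]-s*P[1],v[1]+s*P[0]+c*P[1],P[2]])
r=least_squares(lambda v:np.concatenate([proj(p,g(v,P))-u for p,u,P in obs]),[560,-15,.12])
print("guard",r.x.round(3),r.fun.round(1)); v=r.x
for n,P in [("hinge",(-81,-183,20)),("rail",(115,0,125))]: print(n,g(v,P).round(1))
E
```

```text
tubA c [597.7 279.6] sides [60.7 97.6 61.3 97.6] dirs [1.072 2.68  1.071 2.675]
tubB c [498.4 417.5] sides [57.2 96.  58.4 98. ] dirs [1.112 2.673 1.146 2.661]
tkA c [425.8   9.2] sides [25.6 68.7 26.9 71.3] dirs [1.666 0.206 1.768 0.185]
tkB c [422.1 117.5] sides [27.2 72.3 25.1 68.6] dirs [1.752 0.066 1.61  0.093]
guard [ 5.5557e+02 -2.0355e+01  1.0200e-01] [-0.8 -0.7  0.3 -0.7 -0.7 -0.5  0.5 -0.1 -0.5 -1.1]
hinge [ 493.6 -210.6   20. ]
rail [670.   -8.7 125. ]
```

```bash
python3 - <<'E'
from h import *
a=cv2.imread("pics/top0.png").astype(int); T=read_camera("top"); d=np.abs(T["img"].astype(int)-a).max(2)
print("tub area diff",(d[140:240,145:250]>40).sum())
go(597.7,279.6,160,2.67)
E
```

```text
tub area diff 1818
shift [-177.5, 218.9, 259.9] turn 0.4719 rows 8
```

```bash
cat >> h.py <<'E'
def tubs(p,z=80,win=(140,250,120,260)):
    """bright quads in the top picture -> centre, sides, long-axis direction"""
    x0,x1,y0,y1=win; c=p["img"][y0:y1,x0:x1]; m=(c.min(2)>135).astype(np.uint8)
    for k in cv2.findContours(m,cv2.RETR_EXTERNAL,cv2.CHAIN_APPROX_NONE)[0]:
        if cv2.contourArea(k)<150: continue
        b=cv2.boxPoints(cv2.minAreaRect(k))+[x0,y0]; P=np.array([onplane(p,u,z)[:2] for u in b]); e=P[1:3]-P[:2]; n=np.linalg.norm(e,axis=1); l=e[n.argmax()]
        print("quad px",b.mean(0).round(1),"c",P.mean(0).round(1),"sides",n.round(1),"long",round(np.arctan2(l[1],l[0])%np.pi,3))
E
python3 - <<'E'
from h import *
T=read_camera("top"); tubs(T); cv2.imwrite("pics/top1.png",T["img"])
E
```

```text
quad px [171.3 208.8] c [498.1 420.6] sides [100.5  60.6] long 2.684
quad px [216.6 178.7] c [598.7 282.3] sides [101.2  60.7] long 2.669
```

View pics/top1.png

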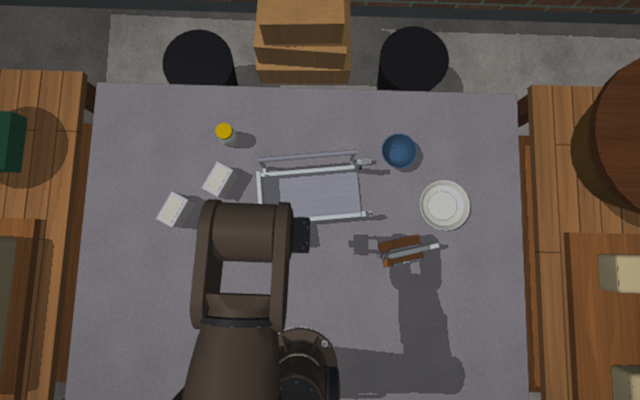

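Both tubs are still where I measured them. Picking tub A.

Request:
jog_arm --motion '[[[-110,137,162],0],[[-110,137,162],0],[[-110,137,162],0],[[-110,137,162],0],[[-110,137,162],0]]' --grip 0

```text
t: 3.5
eef_pos: [530.8, 198.9, 255.6]
tcp_rot: [-3.141, -0.001, -3.141]
ft_force: [0.8, -0.9, 0.7]
opening: 0.997
grip_force: 0.0
```

Request:
jog_arm --motion '[[[-67,83,98],0.472],[[-67,83,98],0.472],[[-67,83,98],0.472],[[-67,83,98],0.472],[[-67,83,98],0.472]]'

```text
t: 4.0
eef_pos: [596.9, 280.6, 158.9]
tcp_rot: [-3.14, -0.001, 2.672]
ft_force: [-0.5, -0.7, 0.4]
opening: 1.001
grip_force: 0.0
```

Request:
jog_arm --motion '[[[0,0,40],0],[[0,0,80],0],[[0,0,99],0],[[0,0,99],0],[[0,0,99],0]]'

```text
t: 4.5
eef_pos: [597.9, 280.1, 63.0]
tcp_rot: [3.14, 0.002, 2.67]
ft_force: [-0.1, -0.7, 0.5]
opening: 1.002
grip_force: 0.0
```

Request:
jog_arm --motion '[[[0,0,0],0],[[0,0,0],0],[[0,0,0],0],[[0,0,0],0],[[0,0,0],0]]' --grip 1

```text
t: 5.0
eef_pos: [597.4, 280.6, 61.3]
tcp_rot: [3.141, 0.0, 2.67]
ft_force: [1.6, 1.3, 0.7]
opening: 0.641
grip_force: 1.0
```

```bash
cat >> h.py <<'E'
G=[555.6,-20.4,0.102]
def gp(x,y,z=0):
    c,s=np.cos(G[2]),np.sin(G[2]); return np.array([G[0]+c*x-s*y,G[1]+s*x+c*y,z])
E
python3 - <<'E'
from h import *
s=state(); print(s["eef_pos"],s["tcp_rot"],s["joints"])
P=gp(0,90); print(P)
go(P[0],P[1],61+130,np.pi+G[2])
E
```

```text
[597.42899607 280.60043683  61.2589533 ] [3.14088065e+00 3.86862562e-04 2.66986583e+00] [ 3.39003371e-01  7.09422792e-01  1.60189205e+00  2.84923702e-04
  8.29495241e-01 -7.60258579e-01]
[546.43590984  69.13222577   0.        ]
shift [-50.7, -211.5, -129.7] turn -0.5737 rows 6
```

Request:
jog_arm --motion '[[[0,0,0],0],[[0,0,0],0],[[0,0,0],0],[[0,0,-20],0],[[0,0,-40],0]]'

```text
t: 5.5
eef_pos: [596.4, 280.0, 100.1]
tcp_rot: [-3.139, -0.002, 2.67]
ft_force: [0.4, 0.6, -2.4]
opening: 0.628
grip_force: 30.0
```

Request:
jog_arm --motion '[[[0,0,-30],0],[[0,0,-60],0],[[0,0,-90],0],[[0,0,-90],0],[[0,0,-90],0]]'

```text
t: 6.0
eef_pos: [596.8, 280.2, 190.0]
tcp_rot: [-3.141, -0.001, 2.67]
ft_force: [-0.2, 0.5, -4.8]
opening: 0.628
grip_force: 30.0
```

Request:
jog_arm --motion '[[[-10,-43,0],-0.115],[[-20,-85,0],-0.23],[[-30,-127,0],-0.345],[[-40,-169,0],-0.46],[[-51,-211,0],-0.574]]'

```text
t: 6.5
eef_pos: [545.1, 67.8, 188.7]
tcp_rot: [3.141, -0.004, -3.034]
ft_force: [1.4, -0.4, -3.5]
opening: 0.632
grip_force: 30.0
```

Request:
jog_arm --motion '[[[0,0,0],0],[[0,0,0],0]]'

```text
t: 6.7
eef_pos: [546.1, 68.5, 189.4]
tcp_rot: [3.141, -0.003, -3.042]
ft_force: [0.5, 0.1, -4.3]
opening: 0.629
grip_force: 30.0
```

```bash
python3 - <<'E'
from h import *
s=state(); print(s["eef_pos"],s["tcp_rot"],s["grip_force"],s["opening"],s["ft_force"])
P=gp(0,90); go(P[0],P[1],61+14,np.pi+G[2])
T=read_camera("top"); tubs(T)
E
```

```text
[546.13147183  68.51442172 189.38947383] [ 3.14110068e+00 -2.64311250e-03 -3.04248053e+00] 29.997147917747498 0.628796393104115 [ 0.54952309  0.14366594 -4.30698526]
shift [-0.4, 0.6, 114.4] turn -0.0029 rows 3
quad px [171.2 208.9] c [497.7 421.1] sides [102.5  62.2] long 2.684
```

Request:
jog_arm --motion '[[[0,0,40],0],[[0,0,80],0],[[0,0,105],0],[[0,0,113],0],[[0,0,116],0]]'

```text
t: 7.25
eef_pos: [546.6, 70.2, 74.0]
tcp_rot: [3.141, -0.002, -3.039]
ft_force: [-0.2, -0.4, -2.7]
opening: 0.632
grip_force: 30.0
```

Request:
jog_arm --motion '[[[0,0,0],0],[[0,0,0],0],[[0,0,0],0],[[0,0,0],0]]' --grip 0

```text
t: 7.65
eef_pos: [547.2, 69.3, 75.9]
tcp_rot: [-3.142, 0.002, -3.039]
ft_force: [0.1, -0.3, 0.1]
opening: 0.908
grip_force: 0.0
```

Request:
jog_arm --motion '[[[0,0,-30],0],[[0,0,-70],0],[[0,0,-110],0],[[0,0,-110],0]]'

```text
t: 8.05
eef_pos: [548.8, 69.3, 190.2]
tcp_rot: [-3.141, 0.009, -3.039]
ft_force: [0.0, 0.7, -0.6]
opening: 1.001
grip_force: 0.0
```

```bash
python3 - <<'E'
from h import *
s=state(); print(s["eef_pos"],s["tcp_rot"])
go(498,419.5,170,2.678)
E
```

```text
[548.77029995  69.30602981 190.18763966] [-3.14082225  0.00878725 -3.03943197]
shift [14.8, 353.5, 20.2] turn 0.5658 rows 8
```

Request:
jog_arm --motion '[[[8,50,0],0],[[8,100,0],0],[[8,150,0],0],[[8,190,0],0],[[8,190,0],0]]'

```text
t: 8.55
eef_pos: [518.5, 261.4, 184.6]
tcp_rot: [3.141, 0.0, -3.035]
ft_force: [-0.0, -0.1, -0.4]
opening: 0.998
grip_force: 0.0
```

Request:
jog_arm --motion '[[[8,164,20],0.566],[[8,164,20],0.566],[[8,164,20],0.566],[[8,164,20],0.566],[[8,164,20],0.566]]'

```text
t: 9.05
eef_pos: [493.9, 421.4, 163.8]
tcp_rot: [-3.141, -0.001, 2.677]
ft_force: [-0.3, -0.8, -0.7]
opening: 0.998
grip_force: 0.0
```

```bash
python3 - <<'E'
from h import *
s=state(); print(s["eef_pos"],s["tcp_rot"],s["joints"])
go(498,419.5,61,2.678)
p=read_camera("wrist"); cv2.imwrite("pics/w2.png",p["img"])
T=read_camera("top"); tubs(T); tubs(T,92,(250,375,150,230))
E
```

```text
[493.90871057 421.44223365 163.80794043] [-3.14091228e+00 -5.72445060e-04  2.67685047e+00] [ 6.04648671e-01  5.76174421e-01  1.55018750e+00  2.05811368e-04
  1.01610252e+00 -5.01514138e-01]
shift [-4.5, 0.1, 102.8] turn -0.0011 rows 3
quad px [171.3 208.8] c [498.1 420.5] sides [100.3  61. ] long 2.69
quad px [322.  216.9] c [483.2 -60.4] sides [273.   16.1] long 1.681
quad px [283.  194.9] c [550.5  65.7] sides [ 70.9 103.8] long 0.103
quad px [301.2 170.5] c [631.1   9. ] sides [329.  102.3] long 1.959
```

View pics/w2.png

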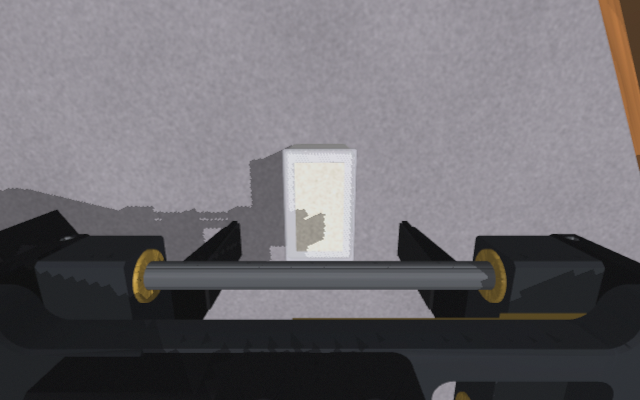

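The tub sits centred between the fingers. Tub A is standing in the guard, aligned with it.

Request:
jog_arm --motion '[[[-4,0,40],0],[[-4,0,80],0],[[-4,0,103],0],[[-4,0,103],0]]'

```text
t: 9.55
eef_pos: [497.8, 415.4, 59.2]
tcp_rot: [-3.137, -0.002, 2.678]
ft_force: [-0.5, -0.6, 0.4]
opening: 1.001
grip_force: 0.0
```

Request:
jog_arm --motion '[[[0,0,0],0],[[0,0,0],0],[[0,0,0],0],[[0,0,0],0],[[0,0,0],0]]' --grip 1

```text
t: 10.05
eef_pos: [498.5, 418.2, 62.7]
tcp_rot: [3.14, 0.001, 2.678]
ft_force: [1.2, 2.8, 1.5]
opening: 0.633
grip_force: 1.1
```

Request:
jog_arm --motion '[[[0,0,0],0],[[0,0,0],0],[[0,0,-20],0],[[0,0,-50],0],[[0,0,-80],0]]'

```text
t: 10.55
eef_pos: [497.8, 417.7, 142.0]
tcp_rot: [-3.14, -0.001, 2.678]
ft_force: [1.3, 0.7, -2.3]
opening: 0.631
grip_force: 30.0
```

Request:
jog_arm --motion '[[[0,0,-50],0],[[0,0,-50],0]]'

```text
t: 10.75
eef_pos: [500.0, 419.3, 198.0]
tcp_rot: [3.134, 0.004, 2.678]
ft_force: [-0.5, 1.6, -2.5]
opening: 0.631
grip_force: 30.0
```

```bash
python3 - <<'E'
from h import *
s=state(); print(s["eef_pos"],s["tcp_rot"],s["grip_force"],s["opening"],s["ft_force"])
P=gp(0,-15); go(P[0],P[1],190,np.pi+G[2])
E
```

```text
[500.01299448 419.30012186 197.96630415] [3.13363049 0.00439631 2.67802049] 29.997630715370178 0.6307684811570899 [-0.47650845  1.58577813 -2.47253802]
shift [-254.4, -381.1, 8.0] turn -0.5656 rows 10
```

Request:
jog_arm --motion '[[[-25,-38,0],0],[[-51,-76,0],0],[[-76,-114,0],0],[[-102,-152,0],0],[[-127,-190,0],0]]'

```text
t: 11.25
eef_pos: [526.4, 189.4, 190.9]
tcp_rot: [-3.141, -0.001, 2.678]
ft_force: [0.3, 0.6, -4.0]
opening: 0.631
grip_force: 30.0
```

Request:
jog_arm --motion '[[[-25,-38,0],-0.113],[[-51,-76,0],-0.226],[[-76,-114,0],-0.339],[[-102,-152,0],-0.452],[[-127,-191,0],-0.566]]'

```text
t: 11.75
eef_pos: [554.6, -38.1, 190.9]
tcp_rot: [3.141, -0.001, -3.034]
ft_force: [1.8, 1.1, -2.5]
opening: 0.627
grip_force: 30.0
```

Request:
jog_arm --motion '[[[0,0,0],0],[[0,0,0],0],[[0,0,0],0]]'

```text
t: 12.05
eef_pos: [554.6, -35.6, 191.3]
tcp_rot: [3.141, -0.001, -3.04]
ft_force: [-0.7, 0.3, -3.2]
opening: 0.631
grip_force: 30.0
```

```bash
python3 - <<'E'
from h import *
s=state(); print(s["eef_pos"],s["tcp_rot"],s["grip_force"],s["opening"],s["ft_force"])
P=gp(0,-15); go(P[0],P[1],75,np.pi+G[2])
E
```

```text
[554.61767649 -35.63741409 191.27155876] [ 3.14096165e+00 -1.18208632e-03 -3.04000451e+00] 29.997547566890717 0.6307738604404924 [-0.74167828  0.25967668 -3.23389241]
shift [-2.5, 0.1, 116.3] turn -0.0004 rows 3
```

Request:
jog_arm --motion '[[[-2,0,40],0],[[-2,0,80],0],[[-2,0,105],0],[[-2,0,113],0],[[-2,0,117],0]]'

```text
t: 12.55
eef_pos: [557.0, -35.2, 74.6]
tcp_rot: [3.141, -0.001, -3.038]
ft_force: [-8.0, 4.8, 20.4]
opening: 0.628
grip_force: 30.0
```

Request:
jog_arm --motion '[[[0,0,0],0],[[0,0,0],0],[[0,0,0],0],[[0,0,0],0]]' --grip 0

```text
t: 12.95
eef_pos: [557.5, -36.2, 75.8]
tcp_rot: [-3.141, 0.002, -3.039]
ft_force: [0.2, -0.4, -0.3]
opening: 0.908
grip_force: 0.0
```

Request:
jog_arm --motion '[[[0,0,-30],0],[[0,0,-70],0],[[0,0,-110],0],[[0,0,-110],0]]'

```text
t: 13.35
eef_pos: [559.0, -36.5, 190.2]
tcp_rot: [-3.139, 0.008, -3.039]
ft_force: [0.1, -0.6, 0.0]
opening: 0.998
grip_force: 0.0
```

```bash
python3 - <<'E'
from h import *
s=state(); print(s["eef_pos"],s["tcp_rot"])
go(400,117,190,np.pi+.08)
E
```

```text
[559.01740553 -36.52769777 190.17202608] [-3.13918935  0.00844677 -3.03940991]
shift [142.5, 168.9, 0.2] turn 0.0222 rows 5
```

Request:
jog_arm --motion '[[[120,169,0],0.022],[[120,169,0],0.022],[[120,169,0],0.022],[[120,169,0],0.022],[[120,169,0],0.022]]'

```text
t: 13.85
eef_pos: [416.9, 122.0, 184.8]
tcp_rot: [3.141, -0.001, -3.059]
ft_force: [0.3, 0.7, 1.3]
opening: 1.001
grip_force: 0.0
```

```bash
python3 - <<'E'
from h import *
s=state(); print(s["eef_pos"],s["tcp_rot"],s["joints"])
go(422,117.5,66,np.pi+.08)
p=read_camera("wrist"); cv2.imwrite("pics/w3.png",p["img"]); np.save("w3.npy",p,allow_pickle=True)
T=read_camera("top"); tubs(T,92,(250,375,150,230))
E
```

```text
[416.94149467 121.99900124 184.78691969] [ 3.14121845e+00 -1.43038144e-03 -3.05870080e+00] [ 1.32094309e-01  2.63722897e-01  2.03945124e+00  5.96489779e-04
  8.39828853e-01 -1.52199213e+00]
shift [-4.7, -4.9, 118.8] turn 0.0029 rows 3
quad px [323.  216.8] c [483.6 -63.5] sides [266.2  16.1] long 1.681
quad px [281.3 195.1] c [549.7  71.1] sides [ 59.7 102.4] long 0.073
quad px [314.3 193.7] c [556.9 -33.6] sides [ 59.3 102.7] long 0.106
quad px [298.8 172. ] c [626.2  16.5] sides [337.5 120.5] long 2.026
```

View pics/w3.png

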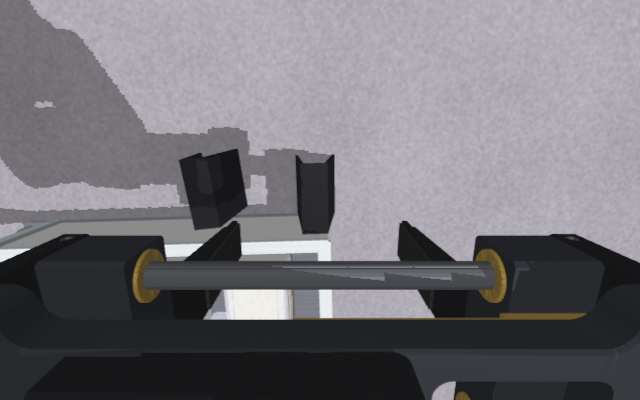

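The ticket B ridge is centred at about (316,198), roughly in line with the tool. Both tubs stand in the guard.

```bash
python3 - <<'E'
from h import *
p=np.load("w3.npy",allow_pickle=True).item()
for u in [(316,163),(316,233),(316,198),(210,162),(222,222)]: print(u,onplane(p,u,74).round(1))
E
```

```text
(316, 163) [387.5 116.1  74. ]
(316, 233) [456.9 121.7  74. ]
(316, 198) [421.2 118.8  74. ]
(210, 162) [394.8  17.4  74. ]
(222, 222) [453.1  28.8  74. ]
```

Request:
jog_arm --motion '[[[-5,-3,0],0.003],[[-5,-3,45],0.003],[[-5,-3,90],0.003],[[-5,-3,119],0.003],[[-5,-3,119],0.003]]'

```text
t: 14.45
eef_pos: [425.5, 115.7, 62.8]
tcp_rot: [-3.141, -0.006, -3.067]
ft_force: [0.4, -0.3, -0.2]
opening: 0.998
grip_force: 0.0
```

Request:
jog_arm --motion '[[[0,0,0],0],[[0,0,0],0],[[0,0,0],0],[[0,0,0],0],[[0,0,0],0]]' --grip 1

```text
t: 14.95
eef_pos: [426.0, 117.2, 66.6]
tcp_rot: [3.141, 0.001, -3.064]
ft_force: [-0.3, 0.7, -0.3]
opening: 0.636
grip_force: 0.0
```

Request:
jog_arm --motion '[[[0,0,0],0],[[0,0,0],0],[[0,0,0],0],[[0,0,0],0],[[0,0,0],0]]'

```text
t: 15.45
eef_pos: [425.7, 117.2, 65.9]
tcp_rot: [3.141, -0.0, -3.064]
ft_force: [-0.4, -0.0, 0.2]
opening: 0.279
grip_force: 29.6
```

Request:
jog_arm --motion '[[[0,0,-20],0],[[0,0,-60],0],[[0,0,-105],0],[[0,0,-150],0],[[0,0,-165],0]]'

```text
t: 15.95
eef_pos: [426.6, 117.3, 234.8]
tcp_rot: [3.141, 0.006, -3.064]
ft_force: [1.5, 0.2, -2.2]
opening: 0.28
grip_force: 29.6
```

```bash
python3 - <<'E'
from h import *
s=state(); print(s["eef_pos"],s["tcp_rot"],s["grip_force"],s["opening"])
p=read_camera("wrist"); q=read_camera("scene")
cv2.imwrite("pics/m2.png",np.hstack([cv2.resize(p["img"][130:330,200:440],(400,333)),cv2.resize(q["img"][100:250,250:430],(400,333))]))
P=gp(115,70); print(P); go(P[0],P[1],231,np.pi/2+G[2])
E
```

```text
[426.57003478 117.28083963 234.81679941] [ 3.14131237  0.00558245 -3.0642248 ] 29.55573999322951 0.2795417204309108
[662.87466281  60.94584636   0.        ]
shift [-231.5, -74.4, 1.9] turn 1.546 rows 11
```

View pics/m2.png

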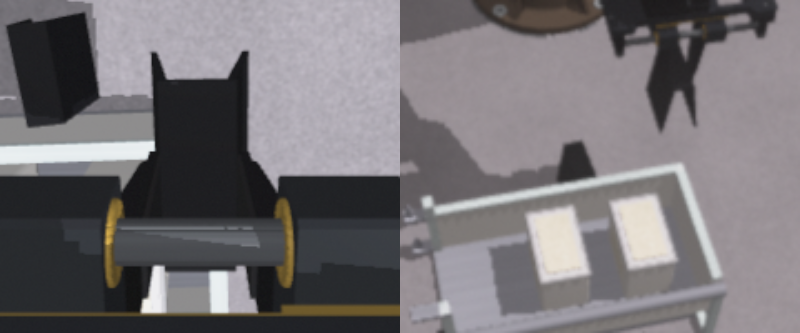

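The ticket is held straight and upright, with its ridge about 8 mm above the TCP. Carrying it to the rail.

Request:
jog_arm --motion '[[[-47,-15,0],0],[[-93,-30,0],0],[[-139,-45,0],0],[[-185,-60,0],0],[[-232,-74,0],0]]'

```text
t: 16.55
eef_pos: [663.9, 60.5, 228.3]
tcp_rot: [3.141, -0.003, -3.065]
ft_force: [0.8, 0.4, 0.8]
opening: 0.285
grip_force: 29.6
```

Request:
jog_arm --motion '[[[0,0,0],0.14],[[0,0,0],0.28],[[0,0,0],0.42],[[0,0,0],0.56],[[0,0,0],0.7]]'

```text
t: 17.05
eef_pos: [662.2, 61.2, 228.2]
tcp_rot: [-3.14, -0.003, 2.513]
ft_force: [-0.4, -0.1, -0.3]
opening: 0.281
grip_force: 29.6
```

Request:
jog_arm --motion '[[[0,0,0],0.14],[[0,0,0],0.28],[[0,0,0],0.42],[[0,0,0],0.56],[[0,0,0],0.7]]'

```text
t: 17.55
eef_pos: [662.2, 61.2, 228.3]
tcp_rot: [-3.138, -0.001, 1.813]
ft_force: [0.2, -0.4, -0.4]
opening: 0.282
grip_force: 29.6
```

Request:
jog_arm --motion '[[[0,0,0],0.146],[[0,0,0],0.146],[[0,0,0],0.146]]'

```text
t: 17.85
eef_pos: [662.4, 61.2, 229.3]
tcp_rot: [-3.139, -0.0, 1.677]
ft_force: [-0.0, 0.8, -1.7]
opening: 0.279
grip_force: 29.6
```

```bash
python3 - <<'E'
from h import *
s=state(); print(s["eef_pos"],s["tcp_rot"],s["grip_force"],s["opening"])
P=gp(116,70); print(P); go(P[0],P[1],129,np.pi/2+G[2])
p=read_camera("wrist"); cv2.imwrite("pics/w4.png",p["img"]); np.save("w4.npy",p,allow_pickle=True)
for y in (-150,-100,-50,0,50,100,150): print(y,[proj(p,gp(x,y,125+dz)).round(0).tolist() for x,dz in ((107,0),(115,8),(123,0))])
E
```

```text
[662.37369298  61.17624598 229.29374396] [-3.13945905e+00 -2.97635173e-04  1.67709229e+00] 29.558287728577852 0.2792782238403451
[663.86946532  61.04766958   0.        ]
shift [-0.3, 1.5, 100.3] turn 0.0043 rows 3
-150 [[311.0, 387.0], [318.0, 393.0], [325.0, 387.0]]
-100 [[311.0, 349.0], [318.0, 355.0], [325.0, 349.0]]
-50 [[310.0, 308.0], [318.0, 313.0], [326.0, 308.0]]
0 [[310.0, 264.0], [318.0, 268.0], [326.0, 264.0]]
50 [[310.0, 217.0], [319.0, 219.0], [327.0, 217.0]]
100 [[310.0, 164.0], [319.0, 166.0], [328.0, 165.0]]
150 [[310.0, 107.0], [319.0, 107.0], [328.0, 107.0]]
```

View pics/w4.png

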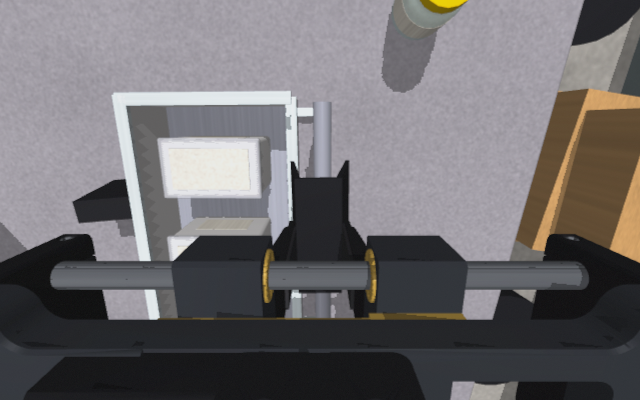

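The rail runs at image x≈322.5 against a predicted 319, so its axis is at guard x≈119–120. Shifting +5 mm and lowering.

Request:
jog_arm --motion '[[[0,5,30],0.004],[[0,5,60],0.004],[[0,5,85],0.004],[[0,5,98],0.004],[[0,5,100],0.004]]'

```text
t: 18.4
eef_pos: [667.1, 61.7, 129.3]
tcp_rot: [-3.139, -0.0, 1.67]
ft_force: [0.3, 0.1, -0.5]
opening: 0.281
grip_force: 29.6
```

Request:
jog_arm --motion '[[[0,0,0],0],[[0,0,1],0]]'

```text
t: 18.6
eef_pos: [668.3, 61.8, 131.3]
tcp_rot: [3.139, 0.0, 1.669]
ft_force: [-0.2, 0.3, -0.3]
opening: 0.281
grip_force: 29.6
```

Request:
jog_arm --motion '[[[0,0,2],0],[[0,0,2],0],[[0,0,2],0]]'

```text
t: 18.9
eef_pos: [667.8, 61.7, 128.4]
tcp_rot: [3.141, -0.0, 1.669]
ft_force: [-0.7, 0.3, -1.4]
opening: 0.28
grip_force: 29.6
```

Request:
jog_arm --motion '[[[0,0,0],0],[[0,0,0],0],[[0,0,0],0],[[0,0,0],0]]' --grip 0.4

```text
t: 19.3
eef_pos: [667.7, 61.7, 128.0]
tcp_rot: [3.141, -0.0, 1.669]
ft_force: [0.7, 0.0, 0.1]
opening: 0.559
grip_force: 0.0
```

Request:
jog_arm --motion '[[[0,0,-30],0],[[0,0,-70],0],[[0,0,-100],0],[[0,0,-100],0],[[0,0,-100],0]]'

```text
t: 19.8
eef_pos: [667.6, 61.8, 228.1]
tcp_rot: [3.141, -0.0, 1.669]
ft_force: [0.1, -1.1, -1.5]
opening: 0.602
grip_force: 0.0
```

```bash
python3 - <<'E'
from h import *
s=state(); print(s["eef_pos"],s["tcp_rot"])
p=read_camera("wrist"); T=read_camera("top"); q=read_camera("scene")
r=lambda i:cv2.resize(i,(400,300))
cv2.imwrite("pics/m3.png",np.vstack([np.hstack([r(p["img"][60:360,120:520]),r(q["img"][120:270,250:450])]),np.hstack([r(T["img"][145:250,250:390]),r(q["img"][140:215,160:260])])]))
go(426,9.2,231,np.pi+.19)
E
```

```text
[667.57942853  61.75003257 228.14462604] [ 3.14077491e+00 -4.35795787e-06  1.66881752e+00]
shift [-28.7, -245.1, -4.5] turn 1.4788 rows 10
```

View pics/m3.png

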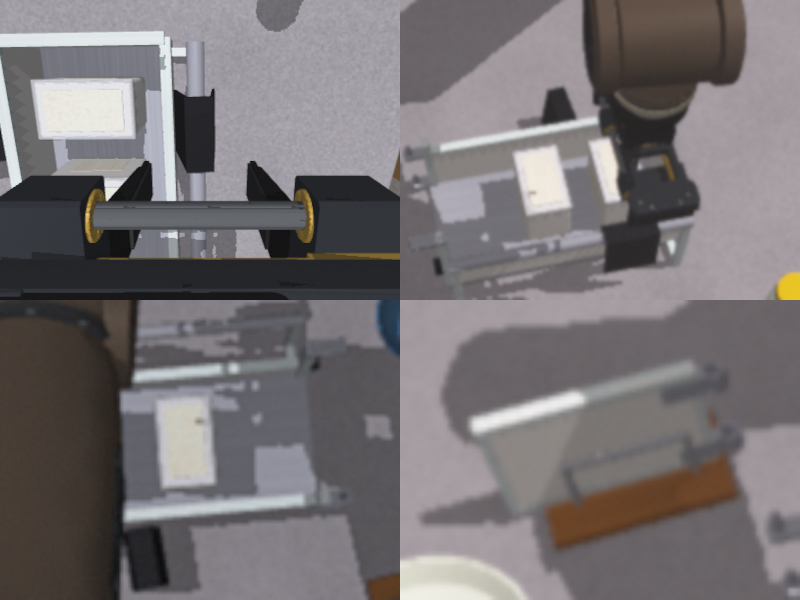

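Ticket 1 hangs astride the rail. Now the second ticket.

Request:
jog_arm --motion '[[[-29,-245,0],0],[[-29,-245,0],0],[[-29,-245,0],0],[[-29,-245,0],0],[[-29,-245,0],0]]' --grip 0

```text
t: 20.45
eef_pos: [424.1, 8.8, 227.0]
tcp_rot: [-3.14, -0.0, 1.669]
ft_force: [0.7, -0.9, 0.0]
opening: 0.955
grip_force: 0.0
```

Request:
jog_arm --motion '[[[0,0,0],0.74],[[0,0,0],0.74],[[0,0,0],0.74],[[0,0,0],0.74],[[0,0,0],0.74]]'

```text
t: 20.95
eef_pos: [426.3, 8.9, 227.2]
tcp_rot: [-3.14, 0.001, 0.923]
ft_force: [-0.6, 0.4, -0.1]
opening: 1.0
grip_force: 0.0
```

Request:
jog_arm --motion '[[[0,0,0],0.739],[[0,0,0],0.739],[[0,0,0],0.739],[[0,0,0],0.739],[[0,0,0],0.739]]'

```text
t: 21.45
eef_pos: [426.3, 8.9, 227.1]
tcp_rot: [-3.141, 0.002, 0.184]
ft_force: [-0.2, 0.9, 0.4]
opening: 0.998
grip_force: 0.0
```

```bash
python3 - <<'E'
from h import *
s=state(); print(s["eef_pos"],s["tcp_rot"],s["joints"])
go(425,9.2,66,np.pi+.19)
T=read_camera("scene"); p=read_camera("wrist")
f=lambda i:i
for n,P in (("scene",T),("wrist",p)): print(n,[proj(P,[425+a*.98-b*.19,9.2+a*.19+b*.98,74]).round().tolist() for a,b in ((-35,-13),(-35,13),(35,13),(35,-13))])
cv2.imwrite("pics/m4.png",np.hstack([cv2.resize(p["img"],(400,300)),cv2.resize(T["img"][140:230,270:390],(400,300),interpolation=cv2.INTER_CUBIC)]))
E
```

```text
[426.32135627   8.93349173 227.12520472] [-3.14099995e+00  1.57712852e-03  1.83656428e-01] [-1.34259565e-01  1.92646381e-01  1.99837732e+00  8.59370653e-05
  9.52252320e-01  1.25283091e+00]
shift [-1.3, -0.5, 161.1] turn -0.0063 rows 4
scene [[323.0, 164.0], [331.0, 162.0], [339.0, 181.0], [330.0, 183.0]]
wrist [[330.0, 218.0], [307.0, 218.0], [305.0, 156.0], [330.0, 155.0]]
```

View pics/m4.png

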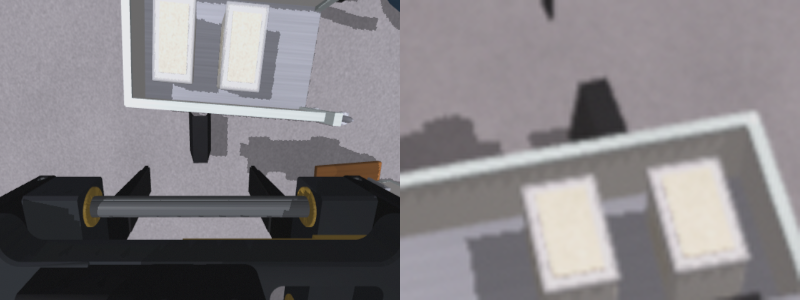

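The ticket sits where predicted and the fingers are aligned with it. Grasping.

Request:
jog_arm --motion '[[[-2,0,45],-0.006],[[-2,0,90],-0.006],[[-2,0,135],-0.006],[[-2,0,161],-0.006],[[-2,0,161],-0.006]]'

```text
t: 22.05
eef_pos: [423.0, 8.7, 64.1]
tcp_rot: [-3.139, 0.006, 0.199]
ft_force: [-0.2, -0.6, -0.0]
opening: 1.0
grip_force: 0.0
```

Request:
jog_arm --motion '[[[0,0,0],0],[[0,0,0],0],[[0,0,0],0],[[0,0,0],0],[[0,0,0],0]]' --grip 1

```text
t: 22.55
eef_pos: [425.0, 8.5, 67.6]
tcp_rot: [3.141, -0.001, 0.196]
ft_force: [-0.6, 0.2, -1.1]
opening: 0.636
grip_force: 0.0
```

Request:
jog_arm --motion '[[[0,0,0],0],[[0,0,0],0],[[0,0,0],0],[[0,0,0],0],[[0,0,0],0]]'

```text
t: 23.05
eef_pos: [424.7, 8.5, 66.9]
tcp_rot: [-3.142, -0.0, 0.196]
ft_force: [0.4, 0.4, 0.5]
opening: 0.279
grip_force: 29.7
```

Request:
jog_arm --motion '[[[0,0,-20],0],[[0,0,-60],0],[[0,0,-105],0],[[0,0,-150],0],[[0,0,-165],0]]'

```text
t: 23.55
eef_pos: [425.6, 8.5, 235.7]
tcp_rot: [3.14, -0.005, 0.196]
ft_force: [0.6, 0.1, -1.4]
opening: 0.276
grip_force: 29.6
```

```bash
python3 - <<'E'
from h import *
s=state(); print(s["eef_pos"],s["tcp_rot"],s["grip_force"],s["opening"])
P=gp(120,-50); print(P); go(P[0],P[1],231,np.pi/2+G[2])
E
```

```text
[425.60005345   8.45424849 235.72924016] [ 3.13985856 -0.00526155  0.19595875] 29.641295336186886 0.27610495789723
[680.06746223 -57.92133855   0.        ]
shift [236.7, 114.7, 4.7] turn -1.4768 rows 10
```

Request:
jog_arm --motion '[[[45,22,0],0],[[90,43,0],0],[[135,65,0],0],[[180,87,0],0],[[215,104,0],0]]'

```text
t: 24.05
eef_pos: [657.9, -52.4, 231.2]
tcp_rot: [-3.141, 0.0, 0.195]
ft_force: [0.5, 0.9, -1.3]
opening: 0.279
grip_force: 29.6
```

Request:
jog_arm --motion '[[[22,11,0],-0.14],[[22,11,0],-0.28],[[22,11,0],-0.42],[[22,11,0],-0.56],[[22,11,0],-0.7]]'

```text
t: 24.55
eef_pos: [679.4, -58.2, 231.3]
tcp_rot: [-3.141, 0.0, 0.902]
ft_force: [-0.9, 0.3, -1.3]
opening: 0.274
grip_force: 29.6
```

Request:
jog_arm --motion '[[[0,0,0],-0.14],[[0,0,0],-0.28],[[0,0,0],-0.42],[[0,0,0],-0.56],[[0,0,0],-0.7]]'

```text
t: 25.05
eef_pos: [679.3, -58.1, 231.4]
tcp_rot: [-3.141, -0.0, 1.602]
ft_force: [-0.4, -0.4, -0.4]
opening: 0.28
grip_force: 29.6
```

Request:
jog_arm --motion '[[[0,0,0],-0.077],[[0,0,0],-0.077],[[0,0,0],-0.077]]'

```text
t: 25.35
eef_pos: [679.4, -58.1, 231.6]
tcp_rot: [-3.141, -0.0, 1.67]
ft_force: [0.3, -0.9, -1.2]
opening: 0.278
grip_force: 29.6
```

```bash
python3 - <<'E'
from h import *
s=state(); print(s["eef_pos"],s["tcp_rot"],s["grip_force"],s["opening"])
P=gp(120,-50); print(P); go(P[0],P[1],128.5,np.pi/2+G[2])
p=read_camera("wrist"); cv2.imwrite("pics/w5.png",p["img"][60:360,120:520])
print([ (proj(p,gp(120,y,133))-[120,60]).round(0).tolist() for y in (150,20)])
E
```

```text
[679.42266983 -58.14516592 231.58969233] [-3.14103784e+00 -2.63969903e-04  1.67031766e+00] 29.643174558877945 0.27797540552466404
[680.06746223 -57.92133855   0.        ]
shift [0.2, 0.7, 103.1] turn -0.0025 rows 3
[[198.0, -119.0], [199.0, 59.0]]
```

View pics/w5.png

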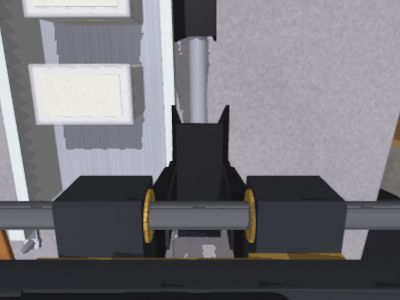

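The rail centre (x≈199) matches the ticket centre (x≈200). Lowering.

Request:
jog_arm --motion '[[[0,1,30],0],[[0,1,60],0],[[0,1,88],0],[[0,1,100],0],[[0,1,103],0]]'

```text
t: 25.9
eef_pos: [680.3, -58.0, 128.2]
tcp_rot: [-3.14, -0.001, 1.672]
ft_force: [-3.6, 0.4, 6.2]
opening: 0.277
grip_force: 30.1
```

Request:
jog_arm --motion '[[[0,0,0],0],[[0,0,1],0]]'

```text
t: 26.1
eef_pos: [681.1, -58.2, 129.0]
tcp_rot: [3.14, 0.0, 1.672]
ft_force: [0.1, 0.3, -0.9]
opening: 0.275
grip_force: 29.6
```

Request:
jog_arm --motion '[[[0,0,0],0],[[0,0,0],0],[[0,0,0],0],[[0,0,0],0]]' --grip 0.4

```text
t: 26.5
eef_pos: [680.6, -58.1, 128.2]
tcp_rot: [3.141, 0.0, 1.673]
ft_force: [-0.3, -0.5, -0.4]
opening: 0.559
grip_force: 0.0
```

Request:
jog_arm --motion '[[[0,0,-30],0],[[0,0,-70],0],[[0,0,-100],0],[[0,0,-130],0],[[0,0,-130],0]]'

```text
t: 27.0
eef_pos: [681.8, -58.2, 262.6]
tcp_rot: [3.135, 0.002, 1.673]
ft_force: [0.1, 0.1, 0.2]
opening: 0.599
grip_force: 0.0
```

```bash
python3 - <<'E'
from h import *
s=state(); print(s["eef_pos"],s["tcp_rot"],s["joints"])
go(385,-330,320,np.pi/2+G[2])
E
```

```text
[681.79501882 -58.22368652 262.61951847] [3.13469959e+00 1.85343911e-03 1.67283335e+00] [-1.81706509e-01  5.38324234e-01  1.34222106e+00  1.58303972e-04
  1.25391106e+00 -2.83798713e-01]
shift [-240.1, -322.9, -57.4] turn 0.0 rows 9
```

Second ticket released on the rail. Now going to look at the door.

```bash
python3 - <<'E'
from h import *
go(399,-393,300,1.75,[681,-58,261,1.673])
E
```

```text
shift [-304.5, -314.7, -39.0] turn -0.077 rows 9
```

Request:
jog_arm --motion '[[[-150,-120,-20],0],[[-150,-120,-20],0],[[-150,-120,-20],0],[[-150,-120,-20],0],[[-150,-120,-20],0]]'

```text
t: 27.5
eef_pos: [574.1, -223.3, 278.1]
tcp_rot: [-3.141, 0.001, 1.669]
ft_force: [0.5, 0.1, 0.6]
opening: 0.599
grip_force: 0.0
```

Request:
jog_arm --motion '[[[-154,-194,-18],-0.077],[[-154,-194,-18],-0.077],[[-154,-194,-18],-0.077],[[-154,-194,-18],-0.077],[[-154,-194,-18],-0.077]]'

```text
t: 28.0
eef_pos: [397.8, -393.2, 295.5]
tcp_rot: [-3.141, -0.001, 1.75]
ft_force: [0.8, 0.3, -0.2]
opening: 0.601
grip_force: 0.0
```

Request:
jog_arm --motion '[[[0,0,0],0],[[0,0,0],0]]'

```text
t: 28.2
eef_pos: [398.8, -392.7, 295.4]
tcp_rot: [3.142, -0.001, 1.748]
ft_force: [0.5, 0.6, 0.7]
opening: 0.599
grip_force: 0.0
```

```bash
python3 - <<'E'
from h import *
s=state(); print(s["eef_pos"],s["tcp_rot"])
p=read_camera("wrist"); np.save("w6.npy",p,allow_pickle=True); cv2.imwrite("pics/w6.png",cv2.resize(p["img"][:270,170:530],(800,600),interpolation=cv2.INTER_CUBIC))
E
```

```text
[ 398.7549806  -392.74894742  295.39775014] [ 3.14157561e+00 -7.49569537e-04  1.74776817e+00]
```

View pics/w6.png

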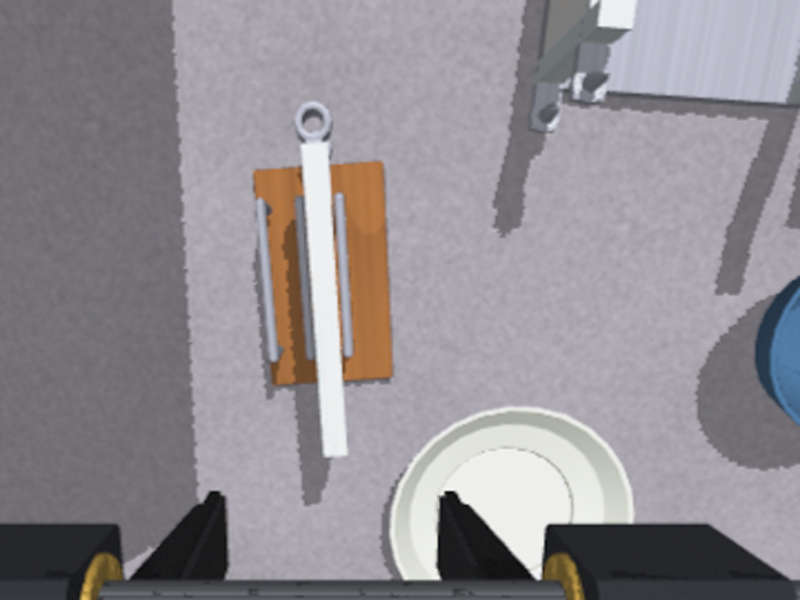

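w6 shows the door top edge from (315,144) to (335,456), the upper knuckle ring at (313,121), the upper pin bracket near (590,82) and the lower one near (547,112). I'll compute the door pose and check the hinge prediction.

```bash
python3 - <<'E'
from h import *
p=np.load("w6.npy",allow_pickle=True).item()
z=lambda u:(u[0]/2.222+170,u[1]/2.222)
a=onplane(p,z((314.5,144)),114); b=onplane(p,z((335,456)),114); k=onplane(p,z((313,121)),106)
d=b-a; print("hinge end",a.round(1),"free",b.round(1),"len",np.linalg.norm(d).round(1),"yaw",np.arctan2(d[1],d[0]).round(4),"mid",((a+b)/2).round(1)); print("knuckle",k.round(1),"to mid",np.linalg.norm((k-(a+b)/2)[:2]).round(1))
for h in (94,114,20,40): 
    u=proj(p,gp(-81,-183,h)); print("pin z",h,((u-[170,0])*2.222).round(1))
for q,h in (((-73,-165),95),((-85,-165),116)): print(q,((proj(p,gp(*q,h))-[170,0])*2.222).round(1))
g=cv2.cvtColor(p["img"],cv2.COLOR_BGR2GRAY)
print("cols 408-448, rows 16-62"); 
for r in range(16,62): print(r,' '.join(f"{v//10:2d}" for v in g[r,408:448]))
E
```

```text
hinge end [ 369.2 -269.   114. ] free [ 407.2 -422.6  114. ] len 158.2 yaw -1.3288 mid [ 388.2 -345.8  114. ]
knuckle [ 366.3 -257.5  106. ] to mid 91.0
pin z 94 [579.2  75. ]
pin z 114 [594.3  63.3]
pin z 20 [535.7 108.9]
pin z 40 [545.9 101. ]
(-73, -165) [602.   35.8]
(-85, -165) [594.1  18.4]
cols 408-448, rows 16-62
16 10 11 11 11 10  9  8 10 12 12 12 12 12 12 12 11 11 11 11 11 11 11 11 10 11 11 10 10 10 10 10 10 10 10 10 10 10 10 10 10
17 11 11 11 11 10  9  8 10 12 12 12 12 12 12 11 11 11 11 11 11 11 11 11 11 11 10 10 10 10 10 10 10 10 10 10 10 10 10 10 11
18 11 11 11 11 10  8  8 10 12 12 12 12 12 11 11 11 11 11 11 11 11 11 11 11 11 10 10 11 10 10 10 10 10 10 10 10 10 11 13 15
19 11 11 11 11 10  8  9 11 12 12 12 12 11 11 11 11 11 11 11 11 11 11 10 11 12 12 12 12 12 11 11 11 11 11 11 12 13 14 17 19
20 11 10 10 10 10  8  9 11 12 12 12 11 11 11 11 11 11 11 11 11 11 10  9 11 12 12 12 12 12 12 12 12 12 12 12 14 18 19 19 19
21 10 10 10 10 10  8  9 11 12 12 11 11 11 11 11 11 11 11 11 11 10  9  9 11 12 12 12 12 12 12 12 12 12 12 12 12 15 19 19 19
22 11 11 11 10  9  8  9 11 12 11 11 11 
[... 4180 characters left out ...]
0 18 16 15 16 16 17 17 17 16 16 17 17 17 17 16 16 16 16 17 16 16 16 16 16 16 16 16 16
57  9 11 11 12 12 12 12 12 16 20 20 19 17 16 16 16 16 17 17 16 16 16 17 17 17 17 16 16 16 16 17 16 16 16 16 16 16 16 16 17
58  9  9  9  9 10 11 11 12 15 18 16 16 16 16 16 16 16 17 17 17 16 16 16 17 17 17 16 16 16 16 17 16 16 16 16 17 17 17 17 17
59 11 10 10  9  9  9  9 11 13 12 12 15 17 16 16 16 17 17 17 17 16 16 16 16 16 16 16 16 16 16 16 16 16 16 16 17 17 16 16 16
60 11 11 11 10 10 10 11 14 17 17 16 17 17 16 16 16 16 16 17 17 17 16 16 16 16 16 16 16 15 16 16 16 16 16 16 17 17 16 16 17
61 11 11 11 11 11 11 11 13 17 17 16 16 16 16 16 16 16 16 16 16 17 16 16 16 16 16 16 16 15 15 16 16 16 16 17 16 16 16 17 17
```

```bash
python3 - <<'E'
from h import *
p=np.load("w6.npy",allow_pickle=True).item()
gy=np.array([-np.sin(.102),np.cos(.102)])
print("pred",gp(-81,-183))
for n,u,z,o in (("Utip",(442,33.5),114,0),("Ltip",(418.5,47.5),40,0),("Uend",(434.2,44.3),94,8),("Lend",(415.7,57.5),20,8)):
    print(n,(onplane(p,u,z)[:2]+o*gy).round(1))
E
```

```text
pred [ 493.65464679 -210.69654021    0.        ]
Utip [ 499.7 -214.5]
Ltip [ 497.9 -212.4]
Uend [ 499.6 -212.4]
Lend [ 501.7 -212. ]
```

The door pose checks out (length 158.2, knuckle arm 91.0). The hinge axis is at about (499.3, -213). Grasping the door.

```bash
python3 - <<'E'
from h import *
go(388.2,-345.8,170,1.8128)
E
```

```text
shift [47.5, -2.8, 125.4] turn -0.0634 rows 3
```

Request:
jog_arm --motion '[[[47.5,-2.8,0],-0.063],[[47.5,-2.8,45],-0.063],[[47.5,-2.8,90],-0.063],[[47.5,-2.8,125],-0.063],[[47.5,-2.8,125],-0.063]]'

```text
t: 28.75
eef_pos: [387.7, -343.5, 167.2]
tcp_rot: [-3.138, -0.007, 1.815]
ft_force: [0.0, 0.4, 0.8]
opening: 0.596
grip_force: 0.0
```

Request:
jog_arm --motion '[[[0,0,0],0],[[0,0,0],0]]'

```text
t: 28.95
eef_pos: [389.0, -346.4, 172.6]
tcp_rot: [3.14, 0.002, 1.814]
ft_force: [-0.0, 0.4, -0.4]
opening: 0.601
grip_force: 0.0
```

```bash
python3 - <<'E'
from h import *
s=state(); print(s["eef_pos"],s["tcp_rot"])
go(388.2,-345.8,108,1.8128)
E
```

```text
[ 388.99274051 -346.38907532  172.59721494] [3.14036331e+00 2.11396912e-03 1.81381493e+00]
shift [0.8, -0.6, 64.6] turn 0.001 rows 2
```

Request:
jog_arm --motion '[[[0,0,30],0],[[0,0,55],0],[[0,0,63],0],[[0,0,63],0],[[0,0,63],0]]'

```text
t: 29.45
eef_pos: [388.5, -346.7, 109.3]
tcp_rot: [3.141, 0.002, 1.813]
ft_force: [0.3, 0.9, 0.6]
opening: 0.602
grip_force: 0.0
```

Request:
jog_arm --motion '[[[0,0,0],0],[[0,0,0],0],[[0,0,0],0],[[0,0,0],0],[[0,0,0],0]]' --grip 1

```text
t: 29.95
eef_pos: [387.9, -346.2, 108.0]
tcp_rot: [3.141, 0.0, 1.813]
ft_force: [0.2, 0.2, 0.1]
opening: 0.237
grip_force: 0.0
```

Request:
jog_arm --motion '[[[0,0,0],0],[[0,0,0],0],[[0,0,0],0]]'

```text
t: 30.25
eef_pos: [387.9, -346.2, 107.9]
tcp_rot: [3.142, -0.0, 1.813]
ft_force: [-0.4, -0.4, 0.6]
opening: 0.121
grip_force: 30.0
```

Request:
jog_arm --motion '[[[0,0,-10],0],[[0,0,-30],0],[[0,0,-55],0],[[0,0,-80],0],[[0,0,-90],0]]'

```text
t: 30.75
eef_pos: [388.3, -346.6, 200.3]
tcp_rot: [3.14, 0.003, 1.813]
ft_force: [-0.0, -0.4, -3.2]
opening: 0.126
grip_force: 30.0
```

```bash
python3 - <<'E'
from h import *
s=state(); print(s["eef_pos"],s["tcp_rot"],s["grip_force"],s["opening"],s["ft_force"],s["moment"])
yaw=.102-np.radians(60); d=np.array([np.cos(yaw),np.sin(yaw)]); H=np.array([499.3,-213]); gy=np.array([-np.sin(.102),np.cos(.102)])
m=H+91*d; print(m, m-80*gy); go(*(m-80*gy),198,yaw+np.pi)
E
```

```text
[ 388.31521532 -346.58516242  200.31696771] [3.14013641e+00 2.58052669e-03 1.81282814e+00] 29.988957345485687 0.12563014104858247 [-0.03015673 -0.38709596 -3.18051671] [-0.04989142  0.01584914 -0.02431787]
[ 552.58803052 -286.76574953] [ 560.73388844 -366.34995021]
shift [-60.5, 162.7, 2.3] turn -0.3836 rows 4
```

Door held (12 mm). Moving it to the approach point and measuring knuckle against pin.

Request:
jog_arm --motion '[[[-12,33,0],-0.077],[[-24,65,0],-0.154],[[-36,98,0],-0.23],[[-48,130,0],-0.307],[[-60,163,0],-0.384]]'

```text
t: 31.25
eef_pos: [561.6, -365.2, 197.3]
tcp_rot: [-3.141, -0.001, 2.2]
ft_force: [-0.6, -1.1, -2.5]
opening: 0.123
grip_force: 30.0
```

Request:
jog_arm --motion '[[[0,0,15],0],[[0,0,35],0],[[0,0,49],0],[[0,0,49],0],[[0,0,49],0]]'

```text
t: 31.75
eef_pos: [560.5, -365.5, 149.1]
tcp_rot: [3.142, -0.0, 2.197]
ft_force: [1.0, -0.7, -1.4]
opening: 0.121
grip_force: 30.0
```

```bash
cat >> h.py <<'E'
def dump(p,x0,x1,y0,y1):
    g=cv2.cvtColor(p["img"],cv2.COLOR_BGR2GRAY); print("   ",' '.join(f"{c%100:2d}" for c in range(x0,x1)))
    for r in range(y0,y1): print(r,' '.join(f"{v//10:2d}" for v in g[r,x0:x1]))
E
python3 - <<'E'
from h import *
s=state(); print(s["eef_pos"],s["tcp_rot"])
p=read_camera("wrist"); np.save("w7.npy",p,allow_pickle=True); cv2.imwrite("pics/w7.png",p["img"])
H=[499.3,-213]
for z in (94,114,20,40): print("pin",z,proj(p,[*H,z]).round(1))
y=s["tcp_rot"][2]; c=s["eef_pos"]; t=np.array([np.cos(y),np.sin(y),0])
print("knuckle top centre pred",proj(p,c+91*t+[0,0,-2]).round(1), "lower end seat", (c+91*t)[:2].round(1))
for o in ("door","guard"):
    for r in cut_out(o,p): print(o,round(r["p"],2),np.round(r["box"]))
E
```

```text
[ 560.4855697  -365.53871428  149.06817576] [ 3.14156383e+00 -2.52979680e-04  2.19657385e+00]
pin 94 [379.5 -24.9]
pin 114 [386.2 -40.9]
pin 20 [363.4  14.2]
pin 40 [366.8   5.8]
knuckle top centre pred [317.8  76.5] lower end seat [ 507.2 -291.8]
door 0.97 [300.  60. 333. 318.]
```

Request:
jog_arm --motion '[[[14,8,0],0],[[29,17,0],0],[[43,25,0],0],[[43,25,0],0],[[43,25,0],0]]'

```text
t: 32.4
eef_pos: [555.9, -315.2, 149.4]
tcp_rot: [3.141, 0.001, 2.198]
ft_force: [-0.3, -1.0, -2.7]
opening: 0.121
grip_force: 30.0
```

```bash
python3 - <<'E'
from h import *
s=state(); print(s["eef_pos"],s["tcp_rot"],s["ft_force"])
p=read_camera("wrist"); np.save("w8.npy",p,allow_pickle=True); cv2.imwrite("pics/w8.png",p["img"])
H=[499.3,-213]
for z in (94,114,20,40): print("pin",z,proj(p,[*H,z]).round(1))
y=s["tcp_rot"][2]; c=s["eef_pos"]; t=np.array([np.cos(y),np.sin(y),0])
print("knuckle top centre pred",proj(p,c+91*t+[0,0,-2]).round(1), "lower end seat", (c+91*t)[:2].round(1))
dump(p,298,385,0,96)
E
```

```text
[ 555.91103558 -315.18668176  149.35932177] [3.14137017e+00 6.42767067e-04 2.19801910e+00] [-0.27605922 -0.95389946 -2.70287953]
pin 94 [338.9  48.4]
pin 114 [340.9  41. ]
pin 20 [333.8  66.9]
pin 40 [334.9  62.9]
knuckle top centre pred [317.9  76.5] lower end seat [ 502.5 -241.5]
    98 99  0  1  2  3  4  5  6  7  8  9 10 11 12 13 14 15 16 17 18 19 20 21 22 23 24 25 26 27 28 29 30 31 32 33 34 35 36 37 38 39 40 41 42 43 44 45 46 47 48 49 50 51 52 53 54 55 56 57 58 59 60 61 62 63 64 65 66 67 68 69 70 71 72 73 74 75 76 77 78 79 80 81 82 83 84
0 16 16 16 15 15 15 15 15 16 16 16 16 16 16 16 16 15 15 15 15 15 15 15 15 15 15 15 15 16 16 16 16 16 16 16 16 16 16 16 16 16 16 16 15 15 15 15 16 16 16 18 22 23 23 23 23 23 23 23 23 23 23 23 23 23 23 23 23 23 23 23 23 23 23 23 23 23 23 23 23 23 22 20 20 20 20 20
1 15 15 15 15 15 15 15 16 16 16 16 16 16 16 16 16 16 15 15 15 15 15 15 15 15 15 15 15 16 16 16 16 16 16 16 16 16 16 16 16 16 16 16 15 15 15 15 16 16 16 21 23 23 23 23 23 23 23 23 23 23 23 23 23 23 23 23 23 23 23 23 23 23 23 23 23 23 23 23 23 23 21 20 20 20 20 20
2 15 15 15 15 15 15 15 16 
[... 24081 characters left out ...]
1 14 15 15 16 16 16 16 16 16 16 16 16 16 16 16 16 16 16 16 16 15 15 15 16 16 16 16 16 16 15 15 15 16 15 15 15 15 16 16 16 16 16 16 16 16 16 16 16 15 15 15 15 16 16 16 15 15
94 15 13 10 10 10 10 10 11 11 12 16 17 15 14 18 19 19 19 19 19 19 19 18 19 19 19 19 19 18 15 16 16 17 16 16 16 16 16 16 16 16 16 16 16 16 16 16 16 16 16 15 15 15 16 16 16 16 16 16 15 15 15 15 15 15 15 15 16 16 16 16 15 16 16 16 16 16 16 16 15 15 15 16 16 16 16 15
95 13 10 10 10 10 10 10 11 12 15 17 18 19 19 19 19 20 21 21 21 21 20 20 20 19 19 19 19 19 18 17 17 18 17 16 16 16 16 16 16 16 16 16 16 16 16 16 16 16 16 15 15 15 15 16 16 16 16 16 15 15 15 15 15 15 15 15 15 16 16 15 15 15 16 16 16 16 16 16 15 15 15 16 16 16 16 16
```

The knuckle ring centre is at (319,75.5), close to the predicted 318,76.5. The upper pin tip is at about (342,41), also close to its prediction of 341,41. Moving over the pins.

Request:
jog_arm --motion '[[[8,5,0],0],[[16,10,0],0],[[24.5,14.6,0],0],[[24.5,14.6,0],0],[[24.5,14.6,0],0]]'

```text
t: 32.95
eef_pos: [553.2, -287.3, 149.0]
tcp_rot: [3.141, 0.0, 2.197]
ft_force: [-0.0, 0.3, -2.7]
opening: 0.123
grip_force: 30.0
```

```bash
python3 - <<'E'
from h import *
s=state(); print(s["eef_pos"],s["tcp_rot"],s["ft_force"],s["moment"])
y=s["tcp_rot"][2]; c=s["eef_pos"]; t=np.array([np.cos(y),np.sin(y),0]);n=np.array([np.sin(y),-np.cos(y),0])
print("knuckle",(c+91.5*t+.5*n)[:2].round(1),"want 500.1 -212.4")
E
```

```text
[ 553.2156437  -287.25490992  149.04230008] [3.14145625e+00 1.97782143e-04 2.19733626e+00] [-0.0249923   0.26027408 -2.70139793] [-0.06322271 -0.01671975 -0.03277436]
knuckle [ 500.  -212.8] want 500.1 -212.4
```

Request:
jog_arm --motion '[[[0,0,4],0],[[0,0,8],0],[[0,0,12],0],[[0,0,15],0],[[0,0,17],0]]'

```text
t: 33.45
eef_pos: [552.9, -287.5, 131.4]
tcp_rot: [-3.141, -0.001, 2.197]
ft_force: [-0.2, -0.8, -2.7]
opening: 0.122
grip_force: 30.0
```

Request:
jog_arm --motion '[[[0,0,2],0],[[0,0,3],0],[[0,0,4],0],[[0,0,5],0]]'

```text
t: 33.85
eef_pos: [553.1, -287.5, 126.9]
tcp_rot: [3.141, 0.0, 2.197]
ft_force: [-0.7, -0.5, -1.8]
opening: 0.122
grip_force: 30.0
```

Request:
jog_arm --motion '[[[0,0,1],0],[[0,0,2],0],[[0,0,3],0],[[0,0,4],0],[[0,0,5],0]]'

```text
t: 34.35
eef_pos: [553.1, -287.5, 121.8]
tcp_rot: [3.141, -0.0, 2.197]
ft_force: [-0.4, -0.7, -1.9]
opening: 0.122
grip_force: 30.0
```

Request:
jog_arm --motion '[[[0,0,1],0],[[0,0,2],0],[[0,0,3],0],[[0,0,4],0],[[0,0,5],0]]'

```text
t: 34.85
eef_pos: [553.1, -287.5, 116.8]
tcp_rot: [3.141, -0.0, 2.197]
ft_force: [1.4, 0.2, -3.1]
opening: 0.121
grip_force: 30.0
```

Request:
jog_arm --motion '[[[0,0,0.5],0],[[0,0,1],0],[[0,0,1.5],0],[[0,0,2],0]]'

```text
t: 35.25
eef_pos: [553.1, -287.5, 114.9]
tcp_rot: [3.141, -0.0, 2.197]
ft_force: [0.6, 0.4, -2.8]
opening: 0.123
grip_force: 30.0
```

Request:
jog_arm --motion '[[[0,0,0.5],0],[[0,0,1],0],[[0,0,1.5],0],[[0,0,1.5],0]]'

```text
t: 35.65
eef_pos: [553.2, -287.6, 113.5]
tcp_rot: [3.141, 0.0, 2.197]
ft_force: [0.5, -0.6, -0.7]
opening: 0.125
grip_force: 30.0
```

Request:
jog_arm --motion '[[[-2,0,0],0],[[-4,0,0],0],[[-4,0,0],0]]'

```text
t: 35.95
eef_pos: [553.8, -288.8, 112.4]
tcp_rot: [-3.14, -0.007, 2.197]
ft_force: [-5.6, 8.6, -2.1]
opening: 0.123
grip_force: 30.0
```

Request:
jog_arm --motion '[[[4,0,0],0],[[4,0,0],0],[[4,0,0],0]]'

```text
t: 36.25
eef_pos: [553.2, -287.6, 113.5]
tcp_rot: [3.141, 0.0, 2.197]
ft_force: [-0.7, 0.8, -1.0]
opening: 0.122
grip_force: 30.0
```

Pulling sideways gives about 10 N of resistance, so the knuckles are on the pins, and the weight now rests on the shoulders. Releasing and rising.

Request:
jog_arm --motion '[[[0,0,0],0],[[0,0,0],0],[[0,0,0],0],[[0,0,0],0]]' --grip 0.6

```text
t: 36.65
eef_pos: [553.2, -287.6, 113.5]
tcp_rot: [3.141, 0.0, 2.197]
ft_force: [0.4, -0.6, 0.1]
opening: 0.379
grip_force: 0.0
```

Request:
jog_arm --motion '[[[0,0,-20],0],[[0,0,-50],0],[[0,0,-80],0],[[0,0,-80],0],[[0,0,-80],0]]'

```text
t: 37.15
eef_pos: [553.1, -287.5, 193.7]
tcp_rot: [3.141, 0.001, 2.197]
ft_force: [0.2, 0.2, 0.4]
opening: 0.399
grip_force: 0.0
```

```bash
python3 - <<'E'
from h import *
s=state(); print(s["eef_pos"],s["tcp_rot"],s["opening"])
p=read_camera("wrist"); np.save("w9.npy",p,allow_pickle=True); cv2.imwrite("pics/w9.png",p["img"])
H=np.array([500.1,-212.4]); y=.102-np.radians(60)
print("pred seated top hinge/free px",[proj(p,[*(H+r*np.array([np.cos(y),np.sin(y)])),z]).round(1).tolist() for r,z in ((0,112),(12,120),(170,120))])
for r in cut_out("door",p)[:2]:
    m=r["region"].astype(np.uint8); print(round(r["p"],2),np.round(r["box"]),cv2.minAreaRect(cv2.findNonZero(m)))
    for row in (60,80,100,120,140,160,180,200,220): 
        c=np.flatnonzero(m[row]); print(row,(c.min(),c.max()) if len(c) else None)
go(548,-338,190,np.pi/2+.102)
E
```

```text
[ 553.09475609 -287.51251286  193.70137612] [3.14118846e+00 9.01152523e-04 2.19680193e+00] 0.39903015465116726
pred seated top hinge/free px [[319.7, 89.3], [319.6, 104.7], [319.4, 287.4]]
0.58 [305.  83. 330. 260.] ((319.5, 170.0), (180.0, 23.0), 90.0)
60 None
80 (np.int64(317), np.int64(323))
100 (np.int64(311), np.int64(328))
120 (np.int64(311), np.int64(327))
140 (np.int64(311), np.int64(328))
160 (np.int64(312), np.int64(326))
180 (np.int64(312), np.int64(327))
200 (np.int64(312), np.int64(326))
220 (np.int64(312), np.int64(326))
shift [-38.4, -33.5, 2.4] turn 0.524 rows 4
```

The door stands at 60° as predicted. Positioning closed fingers outside it for the push.

Request:
jog_arm --motion '[[[-38,-34,0],0.14],[[-38,-34,0],0.28],[[-38,-34,0],0.42],[[-38,-34,0],0.524],[[-38,-34,0],0.524]]' --grip 1

```text
t: 37.75
eef_pos: [547.4, -338.1, 192.1]
tcp_rot: [-3.14, -0.001, 1.671]
ft_force: [0.2, -0.8, -0.2]
opening: 0.038
grip_force: 0.0
```

Request:
jog_arm --motion '[[[0,0,0],0],[[0,0,30],0],[[0,0,60],0],[[0,0,90],0],[[0,0,94],0]]'

```text
t: 38.25
eef_pos: [546.4, -337.1, 95.9]
tcp_rot: [-3.137, -0.004, 1.675]
ft_force: [-0.8, -0.1, -0.5]
opening: 0.003
grip_force: 0.0
```

```bash
python3 - <<'E'
from h import *
s=state(); print(s["eef_pos"],s["tcp_rot"],s["opening"])
go(631,-215.1,100,np.pi/2+.102)
E
```

```text
[ 546.42979517 -337.09702771   95.86871069] [-3.13735108 -0.00412693  1.67530321] 0.003328653492856693
shift [112.5, 96.8, -4.1] turn 0.0025 rows 3
```

Request:
jog_arm --motion '[[[10,9,0],0],[[21,18,0],0],[[32,28,0],0],[[43,37,0],0],[[54,46,0],0]]'

```text
t: 38.75
eef_pos: [589.2, -278.4, 100.2]
tcp_rot: [3.141, 0.001, 1.674]
ft_force: [0.4, -0.6, -0.5]
opening: 0.003
grip_force: 0.1
```

Request:
jog_arm --motion '[[[9,8,0],0],[[18,16,0],0],[[27,24,0],0],[[36,32,0],0],[[44,40,0],0]]'

```text
t: 39.25
eef_pos: [623.9, -231.2, 99.4]
tcp_rot: [3.142, -0.0, 1.673]
ft_force: [-0.1, -0.0, -0.7]
opening: 0.004
grip_force: 0.1
```

Request:
jog_arm --motion '[[[3,2,0],0],[[6,4,0],0],[[9,6,0],0],[[11,8,0],0],[[12,9,0],0]]'

```text
t: 39.75
eef_pos: [631.2, -219.1, 99.4]
tcp_rot: [3.142, -0.0, 1.673]
ft_force: [0.3, -0.7, 1.0]
opening: 0.007
grip_force: 0.1
```

```bash
python3 - <<'E'
from h import *
s=state(); print(s["eef_pos"],s["tcp_rot"],s["ft_force"])
go(631,-215.1,100,np.pi/2+.102)
q=read_camera("scene"); 
H=np.array([500.1,-212.4])
d=lambda a:np.array([np.cos(a),np.sin(a)])
print("shut pred top free", proj(q,[*(H+170*d(.102)),120]).round(1), proj(q,[*(H+12*d(.102)),120]).round(1))
for r in cut_out("door",q)[:2]: print(round(r["p"],2),np.round(r["box"]))
E
```

```text
[ 631.15127006 -219.12230993   99.42853917] [ 3.14154801e+00 -3.64967636e-05  1.67260126e+00] [ 0.33163202 -0.65042613  0.95351137]
shift [4.0, 0.3, -0.6] turn -0.0002 rows 1
shut pred top free [260.  247.4] [252.6 195.2]
0.7 [258. 172. 396. 266.]
```

Request:
jog_arm --motion '[[[1,0,0],0],[[2,0,0],0],[[3,0,0],0],[[4,0,0],0],[[4,0,0],0]]'

```text
t: 40.35
eef_pos: [630.7, -215.0, 99.4]
tcp_rot: [3.142, -0.0, 1.673]
ft_force: [0.1, -0.5, 0.1]
opening: 0.005
grip_force: 0.1
```

Request:
jog_arm --motion '[[[1,0,0],0],[[2,0,0],0],[[3,0,0],0],[[3,0,0],0]]'

```text
t: 40.75
eef_pos: [630.5, -212.6, 99.5]
tcp_rot: [3.141, 0.001, 1.673]
ft_force: [0.2, -3.4, -0.4]
opening: 0.004
grip_force: 2.0
```

Request:
jog_arm --motion '[[[1,0,0],0],[[2,0,0],0],[[2,0,0],0],[[2,0,0],0]]'

```text
t: 41.15
eef_pos: [630.4, -212.2, 99.6]
tcp_rot: [3.141, 0.003, 1.673]
ft_force: [0.5, -12.6, -2.4]
opening: 0.001
grip_force: 6.3
```

The door is against the stop at about 12 N. Backing off and taking a final look.

Request:
jog_arm --motion '[[[-5,0,0],0],[[-20,0,0],0],[[-50,0,0],0],[[-70,0,0],0],[[-70,0,0],0]]'

```text
t: 41.65
eef_pos: [637.3, -282.7, 99.1]
tcp_rot: [3.141, 0.0, 1.67]
ft_force: [-0.2, 0.3, 0.7]
opening: 0.005
grip_force: 0.0
```

Request:
jog_arm --motion '[[[0,0,-50],0],[[0,0,-100],0],[[-30,0,-140],0],[[-50,0,-180],0],[[-50,0,-180],0]]'

```text
t: 42.15
eef_pos: [643.4, -332.0, 285.4]
tcp_rot: [3.135, 0.006, 1.671]
ft_force: [-0.2, 0.6, -0.6]
opening: 0.003
grip_force: 0.0
```

```bash
python3 - <<'E'
from h import *
s=state(); print(s["eef_pos"],s["ft_force"])
p=read_camera("wrist"); T=read_camera("top"); q=read_camera("scene")
H=np.array([500.1,-212.4]); d=np.array([np.cos(.102),np.sin(.102)])
for n,P in (("w",p),("s",q)): print(n,[proj(P,[*(H+r*d),z]).round(1).tolist() for r,z in ((0,112),(12,120),(150,120))])
r=lambda i:cv2.resize(i,(400,300),interpolation=cv2.INTER_CUBIC)
cv2.imwrite("pics/fin.png",np.vstack([np.hstack([r(p["img"][0:225,170:470]),r(q["img"][150:285,230:410])]),np.hstack([r(T["img"][145:250,250:390]),r(q["img"][190:265,240:340])])]))
tubs(T,92,(250,375,150,230))
E
```

```text
[ 643.42537947 -332.03120497  285.41208246] [-0.17023536  0.56169237 -0.64770738]
w [[192.0, 55.4], [200.6, 53.8], [336.0, 53.8]]
s [[252.6, 193.2], [252.6, 195.2], [259.0, 240.3]]
quad px [317.6 197.7] c [544.7 -44.7] sides [295.8 142.6] long 1.682
quad px [369.  186.5] c [ 584.6 -207.8] sides [ 15.8 139.5] long 0.076
quad px [305.5 194.6] c [553.8  -6.1] sides [319.7 183.3] long 1.643
```

View pics/fin.png

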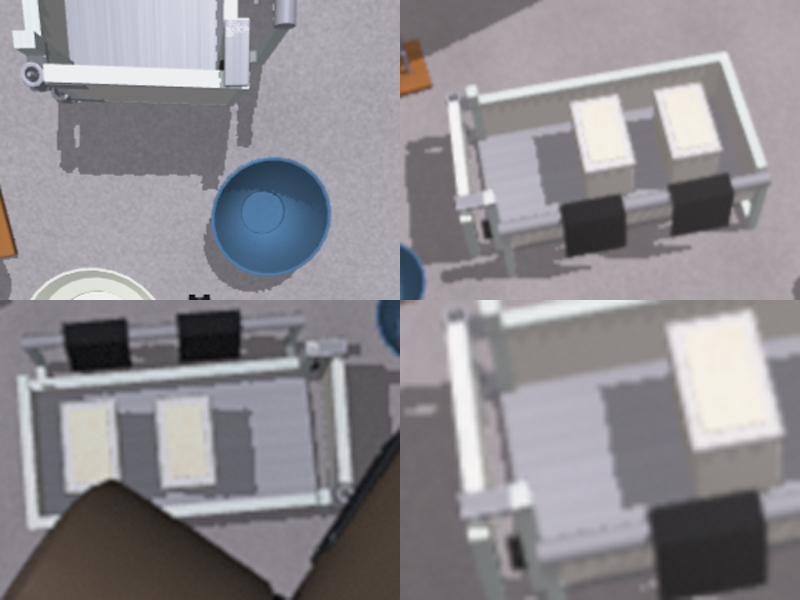

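The picture shows the door shut under its catch plate, both tubs upright in the guard and both tickets astride the rail. Handing in.

```bash
python3 -c "
from cell import job_done
print(job_done())"
```

```text
the job is handed in; nothing more can be done
None
```

I handed the job in at about 42 s. Both tubs stand upright in the guard, both tickets hang astride the rail, and the door is seated on its pins and shut under the catch; the judge returned no verdict.

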